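Load a centrifuge rotor in balance

TASK

Load the centrifuge rotor so that it is balanced: stand the two tall bottles in buckets directly opposite each other and the two short wide-mouth jars in the other two buckets, one to a bucket, down on the bucket's floor. Keep them upright all the way, and leave the brown and the white reagent bottle where they stand.

Things in the scene. Friction and masses are not known exactly. Their poses are not given: they have to be found in the camera images.
- tall_bottle_1_center (a point): Tall centrifuge bottle of off-white plastic, 120 mm high, round flat-bottomed body 40 mm across up to 84 mm above its base, then a shoulder up to a narrow ribbed grey screw cap 27 mm across (100 to 120 mm above the base). About 0.11 kg. Stands loose on the worktop. The point is its centre, 60 mm above its base; z points to the cap.
- tall_bottle_2_center (a point): Tall centrifuge bottle of off-white plastic, 120 mm high, round flat-bottomed body 40 mm across up to 84 mm above its base, then a shoulder up to a narrow ribbed grey screw cap 27 mm across (100 to 120 mm above the base). About 0.11 kg. Stands loose on the worktop. The point is its centre, 60 mm above its base; z points to the cap.
- short_jar_1_center (a point): Short wide-mouth centrifuge jar of the same off-white plastic, 82 mm high, round flat-bottomed body 40 mm across; its ribbed grey cap (top 18 mm) is as wide as the body. About 0.08 kg. Stands loose on the worktop. The point is its centre, 41 mm above its base; z points to the cap.
- short_jar_2_center (a point): Short wide-mouth centrifuge jar of the same off-white plastic, 82 mm high, round flat-bottomed body 40 mm across; its ribbed grey cap (top 18 mm) is as wide as the body. About 0.08 kg. Stands loose on the worktop. The point is its centre, 41 mm above its base; z points to the cap.
- bucket_1_seat (a point): Bucket 1 of the rotor, opposite bucket 3: round open aluminium cup, 50 mm bore flaring to 58 mm at the mouth, 64 mm over the lip; fixed, does not swing. The point is the centre of its inner floor, 39 mm above the worktop, 36 mm below the lip; z up, x away from the rotor's centre. The rotor (210 mm across, on a fixed stand, does not turn) has four equal buckets 72 mm from its centre; black knob in the middle, 82 mm high.
- bucket_2_seat (a point): Bucket 2 of the rotor, opposite bucket 4: round open aluminium cup, 50 mm bore flaring to 58 mm at the mouth, 64 mm over the lip; fixed, does not swing. The point is the centre of its inner floor, 39 mm above the worktop, 36 mm below the lip; z up, x away from the rotor's centre. The rotor (210 mm across, on a fixed stand, does not turn) has four equal buckets 72 mm from its centre; black knob in the middle, 82 mm high.
- bucket_3_seat (a point): Bucket 3 of the rotor, opposite bucket 1: round open aluminium cup, 50 mm bore flaring to 58 mm at the mouth, 64 mm over the lip; fixed, does not swing. The point is the centre of its inner floor, 39 mm above the worktop, 36 mm below the lip; z up, x away from the rotor's centre. The rotor (210 mm across, on a fixed stand, does not turn) has four equal buckets 72 mm from its centre; black knob in the middle, 82 mm high.
- bucket_4_seat (a point): Bucket 4 of the rotor, opposite bucket 2: round open aluminium cup, 50 mm bore flaring to 58 mm at the mouth, 64 mm over the lip; fixed, does not swing. The point is the centre of its inner floor, 39 mm above the worktop, 36 mm below the lip; z up, x away from the rotor's centre. The rotor (210 mm across, on a fixed stand, does not turn) has four equal buckets 72 mm from its centre; black knob in the middle, 82 mm high.
- reagent_amber_center (a point): Bystander: brown reagent bottle with black cap, 42 mm across, 81 mm high, loose. The point is its centre, 40 mm above its base. It stays where it is.
- reagent_white_center (a point): Bystander: white reagent bottle with blue cap, 48 mm across, 93 mm high, loose. The point is its centre, 46 mm above its base. It stays where it is.
Not all that is in view belongs to the job. What is shaped like the part that bears short_jar_1_center but red is not meant.

How it is judged (in metres and radians):
At the end, for the whole second after the job is handed in: Each container upright (0.15 rad) and at rest in a bucket of its own, within 10 mm of its axis and on its floor (-4/+6 mm); the tall bottles opposite each other, the short jars opposite each other (over 120 mm apart); both reagent bottles within 30 mm of their start (((horizontal distance between tall_bottle_1_center and bucket_1_seat below 0.01 m and z of tall_bottle_1_center in the frame of bucket_1_seat between 0.056 and 0.066 m) or (horizontal distance between tall_bottle_1_center and bucket_2_seat below 0.01 m and z of tall_bottle_1_center in the frame of bucket_2_seat between 0.056 and 0.066 m) or (horizontal distance between tall_bottle_1_center and bucket_3_seat below 0.01 m and z of tall_bottle_1_center in the frame of bucket_3_seat between 0.056 and 0.066 m) or (horizontal distance between tall_bottle_1_center and bucket_4_seat below 0.01 m and z of tall_bottle_1_center in the frame of bucket_4_seat between 0.056 and 0.066 m)) and ((horizontal distance between tall_bottle_2_center and bucket_1_seat below 0.01 m and z of tall_bottle_2_center in the frame of bucket_1_seat between 0.056 and 0.066 m) or (horizontal distance between tall_bottle_2_center and bucket_2_seat below 0.01 m and z of tall_bottle_2_center in the frame of bucket_2_seat between 0.056 and 0.066 m) or (horizontal distance between tall_bottle_2_center and bucket_3_seat below 0.01 m and z of tall_bottle_2_center in the frame of bucket_3_seat between 0.056 and 0.066 m) or (horizontal distance between tall_bottle_2_center and bucket_4_seat below 0.01 m and z of tall_bottle_2_center in the frame of bucket_4_seat between 0.056 and 0.066 m)) and ((horizontal distance between short_jar_1_center and bucket_1_seat below 0.01 m and z of short_jar_1_center in the frame of bucket_1_seat between 0.037 and 0.047 m) or (horizontal distance between short_jar_1_center and bucket_2_seat below 0.01 m and z of short_jar_1_center in the frame of bucket_2_seat between 0.037 and 0.047 m) or (horizontal distance between short_jar_1_center and bucket_3_seat below 0.01 m and z of short_jar_1_center in the frame of bucket_3_seat between 0.037 and 0.047 m) or (horizontal distance between short_jar_1_center and bucket_4_seat below 0.01 m and z of short_jar_1_center in the frame of bucket_4_seat between 0.037 and 0.047 m)) and ((horizontal distance between short_jar_2_center and bucket_1_seat below 0.01 m and z of short_jar_2_center in the frame of bucket_1_seat between 0.037 and 0.047 m) or (horizontal distance between short_jar_2_center and bucket_2_seat below 0.01 m and z of short_jar_2_center in the frame of bucket_2_seat between 0.037 and 0.047 m) or (horizontal distance between short_jar_2_center and bucket_3_seat below 0.01 m and z of short_jar_2_center in the frame of bucket_3_seat between 0.037 and 0.047 m) or (horizontal distance between short_jar_2_center and bucket_4_seat below 0.01 m and z of short_jar_2_center in the frame of bucket_4_seat between 0.037 and 0.047 m)) and horizontal distance between tall_bottle_1_center and tall_bottle_2_center above 0.12 m and horizontal distance between short_jar_1_center and short_jar_2_center above 0.12 m and angle between each of tall_bottle_1_center, tall_bottle_2_center, short_jar_1_center, short_jar_2_center's own z axis and vertical below 0.15 rad and linear speed of each of tall_bottle_1, tall_bottle_2, short_jar_1, short_jar_2 below 0.02 m/s and distance of each of reagent_amber_center, reagent_white_center from where it was at the start of the episode below 0.03 m); the robot touches nothing.
It fails at once if the brown or the white reagent bottle is shifted by more than 30 mm (distance of any of reagent_amber_center, reagent_white_center from where it was at the start of the episode above 0.03 m).
It fails at once if a centrifuge bottle or jar is tipped more than 35 degrees from upright (angle between any of tall_bottle_1_center, tall_bottle_2_center, short_jar_1_center, short_jar_2_center's own z axis and vertical above 0.61 rad).
It also fails if it takes over 112 s, if anything falls off the work surface, if the arm or the gripper's body presses on something with over 40 N, if the wrist force passes 120 N, or if a joint passes its speed limit or range.

ROBOT

A 7-joint arm with a two-finger parallel gripper is mounted at the origin on a cart in front of the work surface, level with it; the furniture and walls round the work are solid. World frame = base frame: x ahead of the robot, y to its left, z up, the work surface at z = 0. Lengths are in m, angles in degrees, forces in N, time in s.
With the tool pointing down it reaches from about 0.425 to 0.875 m from the base axis. Payload 8.4 kg.
Tool frame: the origin (TCP) lies at the very end of the fingers, on their centre line; the grasp point (between the pads) lies 19 mm behind it; z points along the fingers, x is the direction in which the jaws open and shut, and the axes are right-handed (so a half turn about z gives the same grasp; the last joint's range is limited). The gripper opens to 85 mm and grips with 20 to 120 N. Pads are 22 mm wide; open, the fingers measure 114 mm over their backs; the gripper's body (76 mm by 85 mm) begins 54 mm behind the grasp point. The pads swing forward as they close: fully open they stand 13 mm farther back than shut.
Start: joints at [-75.986, 19.091, 2.286, 83.961, -0.768, 76.965, -3.352], TCP at [0.219, 0.612, 0.231] pointing down, gripper open.
Joint ranges: [-147.57, 147.57], [-21.85, 119.76], [-74.77, 79.35], [14.55, 137.4], [-85.83, 265.84], [4.83, 119.75], [-152.11, 152.11]. Speed limits (degrees/s): [127.2, 127.2, 159.86, 159.86, 180, 180, 180].

INTERFACE

Orientations are given as a 3x3 rotation matrix whose columns are the frame's x, y, z axes.
In Python, from rig import * gives the robot as it stands. The module is installed in compiled form; this text tells all that it offers.
- The arm moves only by the tool carry_out, never from a script. Its argument "commands" is a list of rows, each an object of numbers: "dx", "dy", "dz": the shift along the tool's x, y, z as a fraction of full scale; "ax", "ay", "az": the turn, a rotation vector about the tool's x, y, z as a fraction of full scale. In form: [{"dx": .., "dy": .., "dz": .., "ax": .., "ay": .., "az": ..}, ...]. A call has 1 to 20 rows; each row is the pose to reach, as a shift and turn from the pose commanded when the call began, along the tool's axes at that moment, turning the shorter way round; what a row does not reach only later rows make up. Full scale, the value 1, is 200 mm for a shift and 180 degrees for a turn. A row lasts 1/10 s, in which the tool goes at most 50 mm and 8.59 degrees, less where a joint would pass 70% of its speed; a pose out of reach is approached as far as the arm can. A call with a number of a shift or a turn outside -1 to 1 is refused whole. A call with a gripper value outside its range is refused whole. "fingers" is the opening, from 0 (shut) to 1 (fully open), set as the call begins (left out, the last holds). The fingers move at their own pace and stop on an object; the grip force is fixed at half the most. Time passes only in rows, so rows that repeat a pose let the fingers close. It gives the time, the measured TCP pose, the force and the opening at its end, in the units of the state.
- read_state(): the state, without advancing time (a new reading comes with each control period).
- grab_frame(name): name is "scene" or "top" or "wrist"; returns the picture (384x512x3 uint8, red, green, blue); there is no depth.
- calibration(name): a dict with "camera_matrix" (3x3 intrinsics, pixels), "world_to_cam" (4x4, takes a point from world to camera coordinates). Camera axes: x right, y up, looking along -z (the intrinsics and any distortion apply to the point x, -y, -z); pixel columns grow to the right and rows downward; lengths in m; the calibration is good to about 2 mm. A picture is of the moment at which its call begins: read the wrist's pose just before it. calibration takes no time and is no camera call; for the wrist camera it gives the pose at the moment of the call.
- hand_in(): hands the job in, once; it reports no verdict.
Trained networks look in the newest picture that a camera, given by its name, has taken for a name from the list of things; names that differ only in an ending like _2 or _b are one class to them, and where a whole thing is asked for, a point or a joint stands for the part that bears it (a point fixed in the world has none). Each returns a list of dicts, best first, with "p" (0 to 1); they miss things now and then, are a little off and sometimes report something else, mostly with a low value. They report only what shows in the picture. A call takes as long as a camera call. They do not tell look-alikes from the thing itself.
- find_in(camera, name): "position" ([x, y, z] in m, in the coordinates of the camera as it stood for that picture, good to about 4 mm: the middle of the surface that is visible of it).
- masks_of(camera, name): "mask" (384x512 bool, what is visible of it).
- mark_of(camera, name): "position" ([x, y, z] in m, in the coordinates of the camera as it stood for that picture, good to about 4 mm: a listed point, or the origin of a listed thing).
The state is a dict: "t": time; "joints": joint angles; "dq": joint speeds; "tau": joint torques, N m; "eef_pos": TCP position; "orientation": TCP orientation; "wrist_force": force on the tool from outside, world axes, zero at the start; "ft_torque": the same for the moment, N m; "width": finger opening in m.
Only numpy, scipy, OpenCV 4.12 (cv2) and the standard library are available. Lean on these libraries where they do the work, as an engineer would, in place of code of your own. Each camera call takes 0.05 s, during which the arm holds its last target. There are 200 camera calls.

## Working session

There is one attempt and no reset: what is moved stays moved. The work goes in short steps, Python scripts to look and compute and a tool call to move; the robot and the scene stay as the last step left them, time stands still between calls to the robot, and variables do not carry over. Pictures are saved under pics/ and viewed, about 12 in all and at most 16, crops included, and the job is handed in when it is done.

Besides the shell and the picture viewer there is one more tool, called after ">>>" as name([rows], argument=value, ...), one row to a line, values as JSON. carry_out: Moves the arm, as the interface text tells. Shift numbers are shares of 200 mm and turn numbers shares of 180 degrees, none past 1 either way. Its arguments: {"type":"object","properties":{"commands":{"type":"array","items":{"type":"object","properties":{"dx":{"type":"number"},"dy":{"type":"number"},"dz":{"type":"number"},"ax":{"type":"number"},"ay":{"type":"number"},"az":{"type":"number"}}}},"fingers":{"type":"number"}},"required":["commands"]}

```bash
mkdir -p pics; cat > h.py <<'E'
from rig import *
import numpy as np, cv2
def w(cam,p):
    T=np.array(calibration(cam)["world_to_cam"]); return (np.linalg.inv(T)@np.r_[p,1])[:3]
def save(cam,n):
    im=grab_frame(cam); cv2.imwrite(f"pics/{n}.png",im[:,:,::-1]); return im
def proj(cam,p):
    c=calibration(cam);q=(np.array(c["world_to_cam"])@np.r_[p,1])[:3];k=np.array(c["camera_matrix"])@[q[0],-q[1],-q[2]];return k[:2]/k[2]
E
python3 - <<'E'
from h import *
np.set_printoptions(precision=4,suppress=True)
a=save("scene","s0");b=save("top","t0")
for cam in("top","scene"):
  for n in["tall_bottle_1_center","short_jar_1_center","bucket_1_seat","reagent_amber_center","reagent_white_center"]:
    for d in mark_of(cam,n): 
      p=w(cam,d["position"]);print(cam,n,round(d["p"],2),p,proj(cam,p).round())
s=read_state();print(s["t"],s["eef_pos"],s["orientation"])
E
```

```text
top tall_bottle_1_center 0.72 [0.4434 0.3463 0.0615] [146. 219.]
top short_jar_1_center 0.73 [0.5463 0.1232 0.0388] [222. 187.]
top short_jar_1_center 0.53 [ 0.4451 -0.0116  0.0418] [266. 219.]
top short_jar_1_center 0.47 [0.4692 0.0863 0.0383] [234. 212.]
top bucket_1_seat 0.88 [ 0.5842 -0.1892  0.0398] [323. 175.]
top reagent_amber_center 0.51 [0.4643 0.2203 0.043 ] [189. 213.]
top reagent_white_center 0.78 [0.6097 0.0593 0.0495] [243. 166.]
scene tall_bottle_1_center 0.75 [0.4456 0.3441 0.0586] [181. 148.]
scene short_jar_1_center 0.9 [0.472  0.0874 0.04  ] [232. 189.]
scene short_jar_1_center 0.77 [ 0.4441 -0.0165  0.0456] [245. 211.]
scene short_jar_1_center 0.7 [0.5479 0.1286 0.0423] [244. 173.]
scene short_jar_1_center 0.39 [0.6095 0.3183 0.0404] [226. 141.]
scene bucket_1_seat 0.89 [ 0.5856 -0.195   0.0395] [323. 227.]
scene bucket_1_seat 0.23 [0.4706 0.0852 0.0374] [232. 191.]
scene reagent_amber_center 0.61 [0.4595 0.221  0.0441] [204. 168.]
scene reagent_amber_center 0.6 [0.4474 0.3466 0.0603] [181. 147.]
scene reagent_white_center 0.93 [0.6164 0.0536 0.05  ] [275. 175.]
0.6 [0.2191 0.6119 0.2313] [[ 0.3371  0.9415 -0.    ]
 [ 0.9415 -0.3371 -0.    ]
 [-0.     -0.     -1.    ]]
```

```bash
python3 -c "
import cv2;a=cv2.imread('pics/s0.png');b=cv2.imread('pics/t0.png')
import numpy as np;c=np.hstack([a,b]);cv2.imwrite('pics/c0.png',cv2.resize(c,(800,300),interpolation=3))"
```

```text
(no output)
```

View pics/t0.png

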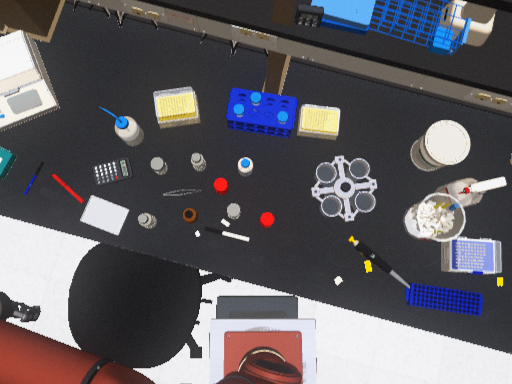

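View pics/s0.png

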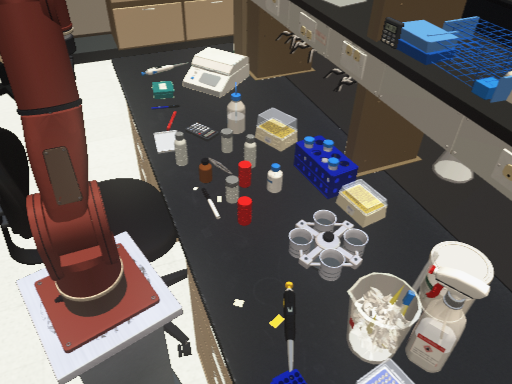

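The top view shows tall bottles at (147,220) and (198,161), short jars at (158,165) and (234,211), and red decoys at (221,185) and (267,219). The amber bottle is at (190,214), the white reagent at (245,165) and the rotor near (344,187). The scene view agrees.

```bash
cat >> h.py <<'E'
def ray(cam,uv,z):
    c=calibration(cam);T=np.linalg.inv(np.array(c["world_to_cam"]));d=np.linalg.inv(np.array(c["camera_matrix"]))@np.r_[uv,1]
    d=T[:3,:3]@[d[0],-d[1],-d[2]];o=T[:3,3];return o+d*(z-o[2])/d[2]
E
python3 - <<'E'
from h import *
np.set_printoptions(precision=3,suppress=True)
for n,uv,z in [("tall1",(147,220),.11),("tall2",(198,161),.11),("shortA",(158,165),.08),("shortB",(234,211),.08),("amber",(190,214),.08),("white",(245,165),.09),("red1",(221,185),.08),("red2",(267,219),.08),("knob",(344,187),.08),("b",(333,170),.075),("b",(359,170),.075),("b",(325,201),.075),("b",(362,205),.075)]: print(n,ray("top",uv,z))
for n,uv,z in [("tall2",(250,150),.06),("shortA",(227,140),.04)]: print(n,ray("scene",uv,z))
c=calibration("wrist");T=np.linalg.inv(np.array(c["world_to_cam"]));s=read_state()
R=np.array(s["orientation"]);print("cam in tool",R.T@(T[:3,3]-s["eef_pos"]),"\n",R.T@T[:3,:3],"\n",np.array(c["camera_matrix"]))
im=cv2.imread("pics/t0.png");cv2.imwrite("pics/t0c.png",cv2.resize(im[140:240,130:400],(800,296),interpolation=2))
E
```

```text
tall1 [0.437 0.333 0.11 ]
tall2 [0.61 0.19 0.11]
shortA [0.604 0.312 0.08 ]
shortB [0.466 0.084 0.08 ]
amber [0.457 0.214 0.08 ]
white [0.603 0.052 0.09 ]
red1 [0.544 0.124 0.08 ]
red2 [ 0.443 -0.013  0.08 ]
knob [ 0.539 -0.244  0.08 ]
b [ 0.592 -0.213  0.075]
b [ 0.592 -0.292  0.075]
b [ 0.497 -0.187  0.075]
b [ 0.485 -0.297  0.075]
tall2 [0.627 0.199 0.06 ]
shortA [0.616 0.319 0.04 ]
cam in tool [ 0.001 -0.084 -0.144] 
 [[ 1.    -0.    -0.   ]
 [-0.    -0.946 -0.323]
 [-0.     0.323 -0.946]] 
 [[315.72    0.    254.649]
 [  0.    315.72  193.072]
 [  0.      0.      1.   ]]
```

View pics/t0c.png

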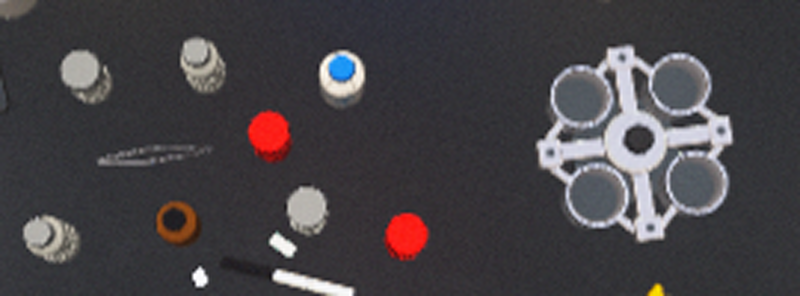

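>>> carry_out([
  {"dx": -0.9, "dy": 1, "dz": 0, "az": 0.3906},
  {"dx": -0.9, "dy": 1, "dz": 0, "az": 0.3906},
  {"dx": -0.9, "dy": 1, "dz": 0, "az": 0.3906},
  {"dx": -0.9, "dy": 1, "dz": 0, "az": 0.3906},
  {"dx": -0.9, "dy": 1, "dz": 0, "az": 0.3906},
  {"dx": -0.9, "dy": 1, "dz": 0, "az": 0.3906},
  {"dx": -0.9, "dy": 1, "dz": 0, "az": 0.3906},
  {"dx": -0.9, "dy": 1, "dz": 0, "az": 0.3906},
  {"dx": -0.9, "dy": 1, "dz": 0, "az": 0.3906},
  {"dx": -0.9, "dy": 1, "dz": 0, "az": 0.3906},
  {"dx": -0.9, "dy": 1, "dz": 0, "az": 0.3906},
], fingers=1)

```text
invalid input at $.commands[0]: expected keys dx, dy, dz, ax, ay, az
```

```bash
python3 - <<'E'
from h import *
np.set_printoptions(precision=4,suppress=True)
for n,uv,z in [("tall1",(143.2,218.6),.12),("tall2",(195.8,156.9),.12),("shortA",(157,163.6),.082),("shortB",(233.3,209.9),.082),("knob",(345,187.2),.082),("b",(326.4,172.4),.075),("b",(359.8,168.3),.075),("b",(331.5,205.8),.075),("b",(365.2,201.4),.075)]: print(n,ray("top",uv,z))
s=read_state();print(s)
E
```

```text
tall1 [0.44   0.3413 0.12  ]
tall2 [0.6203 0.1958 0.12  ]
shortA [0.6081 0.3151 0.082 ]
shortB [0.4694 0.0865 0.082 ]
knob [ 0.5379 -0.2464  0.082 ]
b [ 0.5841 -0.1932  0.075 ]
b [ 0.597  -0.2949  0.075 ]
b [ 0.4828 -0.2057  0.075 ]
b [ 0.4961 -0.3072  0.075 ]
{'t': 0.6, 'joints': array([-75.9865,  19.0909,   2.2856,  83.9622,  -0.7678,  76.9638,
        -3.354 ]), 'dq': array([-0.0145, -0.0359,  0.0716,  0.0026, -0.0659, -0.0359, -0.0226]), 'tau': array([ -0.001 , -65.7968,   1.3617, -40.5669,   0.0164,   0.0031,
         0.0001]), 'eef_pos': array([0.2191, 0.6119, 0.2313]), 'orientation': array([[ 0.3371,  0.9415, -0.    ],
       [ 0.9415, -0.3371, -0.    ],
       [-0.    , -0.    , -1.    ]]), 'wrist_force': array([0.3431, 0.9173, 1.1401]), 'ft_torque': array([-0.0351,  0.0379, -0.0203]), 'width': 0.08508955629840809}
```

>>> carry_out([
  {"dx": -0.9, "dy": 1, "dz": 0, "ax": 0, "ay": 0, "az": 0.3906},
  {"dx": -0.9, "dy": 1, "dz": 0, "ax": 0, "ay": 0, "az": 0.3906},
  {"dx": -0.9, "dy": 1, "dz": 0, "ax": 0, "ay": 0, "az": 0.3906},
  {"dx": -0.9, "dy": 1, "dz": 0, "ax": 0, "ay": 0, "az": 0.3906},
  {"dx": -0.9, "dy": 1, "dz": 0, "ax": 0, "ay": 0, "az": 0.3906},
  {"dx": -0.9, "dy": 1, "dz": 0, "ax": 0, "ay": 0, "az": 0.3906},
  {"dx": -0.9, "dy": 1, "dz": 0, "ax": 0, "ay": 0, "az": 0.3906},
  {"dx": -0.9, "dy": 1, "dz": 0, "ax": 0, "ay": 0, "az": 0.3906},
  {"dx": -0.9, "dy": 1, "dz": 0, "ax": 0, "ay": 0, "az": 0.3906},
  {"dx": -0.9, "dy": 1, "dz": 0, "ax": 0, "ay": 0, "az": 0.3906},
  {"dx": -0.9, "dy": 1, "dz": 0, "ax": 0, "ay": 0, "az": 0.3906},
], fingers=1)

```text
t: 1.7
eef_pos: [0.3466, 0.3752, 0.2313]
orientation: [[1.0, 0.004, -0.0], [0.004, -1.0, -0.0], [-0.0, 0.0, -1.0]]
wrist_force: [-0.1, 0.0, 0.2]
width: 0.0854
```

>>> carry_out([
  {"dx": 0.467, "dy": 0.17, "dz": -0.1, "ax": 0, "ay": 0, "az": 0.0013},
  {"dx": 0.467, "dy": 0.17, "dz": -0.1, "ax": 0, "ay": 0, "az": 0.0013},
  {"dx": 0.467, "dy": 0.17, "dz": -0.1, "ax": 0, "ay": 0, "az": 0.0013},
  {"dx": 0.467, "dy": 0.17, "dz": -0.1, "ax": 0, "ay": 0, "az": 0.0013},
])

```text
t: 2.1
eef_pos: [0.4412, 0.3403, 0.2512]
orientation: [[1.0, -0.005, 0.0], [-0.005, -1.0, -0.0], [0.0, 0.0, -1.0]]
wrist_force: [-0.1, -0.6, -0.1]
width: 0.0852
```

```bash
cat >> h.py <<'E'
def look(n,names):
    s=read_state();print(s["t"],np.array(s["eef_pos"]).round(4),np.array(s["orientation"])[:,0].round(4),round(s["width"],4))
    im=save("wrist",n)
    for m in names:
        for d in mark_of("wrist",m):
            if d["p"]>.3: p=w("wrist",d["position"]);print(m,round(d["p"],2),p.round(4),proj("wrist",p).round())
E
python3 - <<'E'
from h import *
look("w1",["tall_bottle_1_center","short_jar_1_center"])
E
```

```text
2.1 [0.4412 0.3403 0.2512] [ 1.0e+00 -4.7e-03  2.0e-04] 0.0852
tall_bottle_1_center 0.79 [0.4422 0.3466 0.0605] [257. 163.]
short_jar_1_center 0.87 [0.5492 0.1297 0.044 ] [336. 317.]
short_jar_1_center 0.6 [0.4704 0.0929 0.0421] [277. 337.]
```

View pics/w1.png

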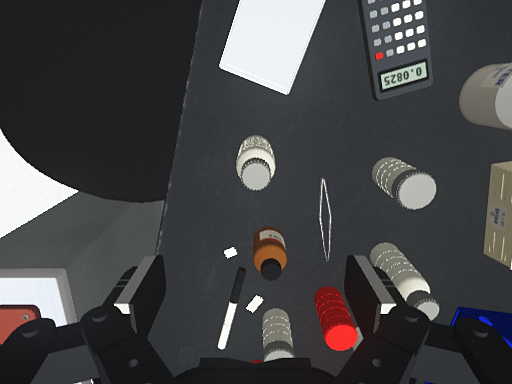

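The wrist view shows the tall1 cap at (256,176), the shortA cap at (417,190), the tall2 cap at (428,305), amber at (270,270) and the red jar at (340,337).

```bash
python3 - <<'E'
from h import *
for n,uv,z in [("tall1",(256,176),.12),("tall1 body",(256,163),.06),("shortA",(417,190),.082),("tall2",(428,305),.12)]: print(n,ray("wrist",uv,z).round(4))
E
```

```text
tall1 [0.4402 0.3489 0.12  ]
tall1 body [0.4404 0.3466 0.06  ]
shortA [0.6083 0.3229 0.082 ]
tall2 [0.6202 0.2087 0.12  ]
```

>>> carry_out([
  {"dx": 0, "dy": -0.03, "dz": 0.25, "ax": 0, "ay": 0, "az": -0.0015},
  {"dx": 0, "dy": -0.03, "dz": 0.45, "ax": 0, "ay": 0, "az": -0.0015},
  {"dx": 0, "dy": -0.03, "dz": 0.65, "ax": 0, "ay": 0, "az": -0.0015},
  {"dx": 0, "dy": -0.03, "dz": 0.85, "ax": 0, "ay": 0, "az": -0.0015},
  {"dx": 0, "dy": -0.03, "dz": 0.975, "ax": 0, "ay": 0, "az": -0.0015},
  {"dx": 0, "dy": -0.03, "dz": 0.975, "ax": 0, "ay": 0, "az": -0.0015},
  {"dx": 0, "dy": -0.03, "dz": 0.975, "ax": 0, "ay": 0, "az": -0.0015},
])

```text
t: 2.95
eef_pos: [0.4395, 0.3477, 0.0569]
orientation: [[1.0, 0.002, -0.0], [0.002, -1.0, -0.0], [-0.0, 0.0, -1.0]]
wrist_force: [1.4, -0.6, -0.1]
width: 0.0855
```

>>> carry_out([
  {"dx": 0, "dy": 0, "dz": 0, "ax": 0, "ay": 0, "az": 0},
  {"dx": 0, "dy": 0, "dz": 0, "ax": 0, "ay": 0, "az": 0},
  {"dx": 0, "dy": 0, "dz": 0, "ax": 0, "ay": 0, "az": 0},
  {"dx": 0, "dy": 0, "dz": 0, "ax": 0, "ay": 0, "az": 0},
  {"dx": 0, "dy": 0, "dz": 0, "ax": 0, "ay": 0, "az": 0},
  {"dx": 0, "dy": 0, "dz": 0, "ax": 0, "ay": 0, "az": 0},
], fingers=0)

```text
t: 3.55
eef_pos: [0.4409, 0.3477, 0.0577]
orientation: [[1.0, 0.0, 0.001], [0.0, -1.0, 0.002], [0.001, -0.002, -1.0]]
wrist_force: [-0.9, -0.7, 7.9]
width: 0.0385
```

```bash
python3 - <<'E'
from h import *
look("w2",["tall_bottle_1_center"])
E
```

```text
3.55 [0.4409 0.3477 0.0577] [1.0e+00 4.0e-04 1.4e-03] 0.0385
tall_bottle_1_center 0.7 [0.4422 0.3435 0.0607] [257. 268.]
```

View pics/w2.png

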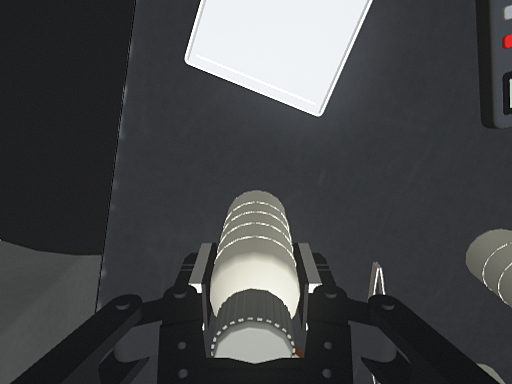

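>>> carry_out([
  {"dx": 0, "dy": 0, "dz": -0.2, "ax": 0, "ay": 0, "az": 0},
  {"dx": 0, "dy": 0, "dz": -0.4, "ax": 0, "ay": 0, "az": 0},
  {"dx": 0, "dy": 0, "dz": -0.6, "ax": 0, "ay": 0, "az": 0},
  {"dx": 0.05, "dy": 0.15, "dz": -0.75, "ax": 0, "ay": 0, "az": 0},
  {"dx": 0.1, "dy": 0.35, "dz": -0.85, "ax": 0, "ay": 0, "az": 0},
  {"dx": 0.15, "dy": 0.55, "dz": -0.95, "ax": 0, "ay": 0, "az": 0},
  {"dx": 0.2, "dy": 0.75, "dz": -0.95, "ax": 0, "ay": 0, "az": 0},
  {"dx": 0.25, "dy": 1, "dz": -0.95, "ax": 0, "ay": 0, "az": 0},
])

```text
t: 4.45
eef_pos: [0.4903, 0.1474, 0.2474]
orientation: [[1.0, 0.002, 0.002], [0.002, -1.0, 0.002], [0.002, -0.002, -1.0]]
wrist_force: [0.9, -1.1, -1.7]
width: 0.038
```

>>> carry_out([
  {"dx": 0.05, "dy": 0.22, "dz": 0, "ax": 0, "ay": 0, "az": 0},
  {"dx": 0.1, "dy": 0.44, "dz": 0, "ax": 0, "ay": 0, "az": 0},
  {"dx": 0.15, "dy": 0.66, "dz": 0, "ax": 0, "ay": 0, "az": 0},
  {"dx": 0.2, "dy": 0.88, "dz": 0, "ax": 0, "ay": 0, "az": 0},
  {"dx": 0.25, "dy": 1, "dz": 0, "ax": 0, "ay": 0, "az": 0},
])

```text
t: 4.95
eef_pos: [0.5399, -0.0565, 0.2471]
orientation: [[1.0, -0.004, 0.001], [-0.004, -1.0, -0.0], [0.001, 0.0, -1.0]]
wrist_force: [-0.3, 0.6, -1.1]
width: 0.0385
```

>>> carry_out([
  {"dx": 0, "dy": 0.22, "dz": 0, "ax": 0, "ay": 0, "az": 0},
  {"dx": 0, "dy": 0.44, "dz": 0, "ax": 0, "ay": 0, "az": 0},
  {"dx": 0, "dy": 0.66, "dz": 0, "ax": 0, "ay": 0, "az": 0},
  {"dx": 0, "dy": 0.88, "dz": 0, "ax": 0, "ay": 0, "az": 0},
  {"dx": 0, "dy": 1, "dz": 0, "ax": 0, "ay": 0, "az": 0},
])

```text
t: 5.45
eef_pos: [0.539, -0.2561, 0.2468]
orientation: [[1.0, -0.003, 0.0], [-0.003, -1.0, -0.001], [0.0, 0.001, -1.0]]
wrist_force: [0.3, 0.6, -2.0]
width: 0.0387
```

>>> carry_out([
  {"dx": 0, "dy": 0.2, "dz": 0, "ax": 0, "ay": 0, "az": 0},
  {"dx": 0, "dy": 0.4, "dz": 0, "ax": 0, "ay": 0, "az": 0},
  {"dx": 0, "dy": 0.5, "dz": 0, "ax": 0, "ay": 0, "az": 0},
  {"dx": 0, "dy": 0.55, "dz": 0, "ax": 0, "ay": 0, "az": 0},
  {"dx": 0, "dy": 0.55, "dz": 0, "ax": 0, "ay": 0, "az": 0},
])

```text
t: 5.95
eef_pos: [0.5397, -0.3629, 0.2463]
orientation: [[1.0, -0.001, -0.0], [-0.001, -1.0, -0.0], [-0.0, 0.0, -1.0]]
wrist_force: [-0.3, 0.0, -1.5]
width: 0.038
```

```bash
python3 - <<'E'
from h import *
look("w3",["bucket_1_seat","tall_bottle_1_center"])
E
```

```text
5.95 [ 0.5397 -0.3629  0.2463] [ 1.0e+00 -1.4e-03 -5.0e-04] 0.038
tall_bottle_1_center 0.73 [ 0.5423 -0.3635  0.2459] [257. 263.]
```

View pics/w3.png

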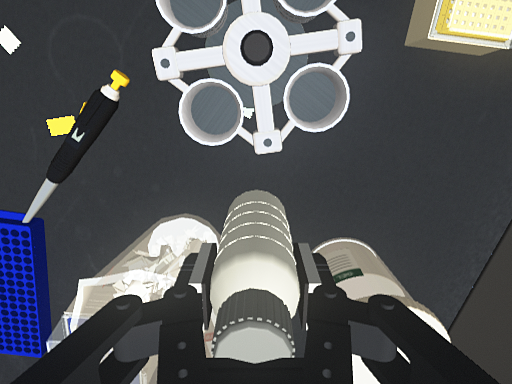

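The rotor view shows near bucket rims centred at (211,111) and (316,97), the knob at (257,46), and the held cap at about (254,345).

```bash
python3 - <<'E'
from h import *
im=cv2.imread("pics/w3.png");g=im.max(2)
m=(g>170).astype(np.uint8)[:160,140:380]
dark=cv2.morphologyEx(1-m,cv2.MORPH_OPEN,np.ones((3,3)))
n,l,st,ce=cv2.connectedComponentsWithStats(dark,connectivity=4)
for i in range(1,n):
    if 400<st[i,4]<8000: print(st[i],(ce[i]+[140,0]).round(1))
c=[]
for nm,uv,z in [("b-x",(211,111),.075),("b+x",(316,97),.075),("knob",(257,46),.082),("bfar",(195,-3),.075)]: print(nm,ray("wrist",uv,z).round(4))
t=.2463+.0623
print("cap",ray("wrist",(254,345),t).round(4))
for r in (150,135): print(ray("wrist",(255,r),.2463).round(3))
E
```

```text
[  25    0   58   28 1236] [194.2  11.3]
[  34    0   69   52 1308] [210.6  30.1]
[ 120    0   78   35 1298] [298.2  18.8]
[100  30  33  36 933] [256.1  47.4]
[ 130   49   69   81 1442] [294.2  80.9]
[  40   65   75   43 1051] [220.5  81.1]
[ 149   67   58   59 2689] [317.4  96.1]
[  47   82   54   57 2434] [213.3 110. ]
b-x [ 0.4988 -0.2991  0.075 ]
b+x [ 0.5997 -0.2858  0.075 ]
knob [ 0.543  -0.2423  0.082 ]
bfar [ 0.4888 -0.2028  0.075 ]
cap [ 0.5409 -0.3561  0.3086]
[ 0.541 -0.304  0.246]
[ 0.541 -0.297  0.246]
```

>>> carry_out([
  {"dx": -0.1, "dy": -0.16, "dz": 0, "ax": 0, "ay": 0, "az": 0},
  {"dx": -0.2, "dy": -0.32, "dz": 0, "ax": 0, "ay": 0, "az": 0},
  {"dx": -0.2, "dy": -0.32, "dz": 0, "ax": 0, "ay": 0, "az": 0},
  {"dx": -0.2, "dy": -0.32, "dz": 0, "ax": 0, "ay": 0, "az": 0},
])

```text
t: 6.5
eef_pos: [0.5011, -0.2957, 0.2469]
orientation: [[1.0, 0.004, 0.002], [0.004, -1.0, 0.002], [0.002, -0.002, -1.0]]
wrist_force: [-0.1, -0.4, -1.6]
width: 0.0385
```

```bash
python3 - <<'E'
from h import *
print(calibration("wrist").keys(), calibration("top").keys(), {k:v for k,v in calibration("wrist").items() if k not in("camera_matrix","world_to_cam")})
look("w4",["bucket_1_seat","tall_bottle_1_center"])
z=read_state()["eef_pos"][2]
print("base edge",ray("wrist",(256,190),z-.0577).round(4))
a=save("top","t4");b=save("scene","s4")
im=cv2.imread("pics/w4.png")
A=cv2.resize(a[140:240,280:410,::-1],(400,308),interpolation=2);B=cv2.resize(b[100:290,230:430,::-1],(400,380),interpolation=2)
W=np.zeros((384+400-12,912,3),np.uint8)
c=np.zeros((384,912,3),np.uint8);c[:,:512]=im;c[:308,512:]=A
cv2.imwrite("pics/c4.png",cv2.resize(c,(800,337)));
for cam in("top","scene"):
  for n in("bucket_1_seat","tall_bottle_1_center"):
    for d in mark_of(cam,n):
      if d["p"]>.3: p=w(cam,d["position"]);print(cam,n,round(d["p"],2),p.round(4),proj(cam,p).round())
E
```

```text
dict_keys(['camera_matrix', 'world_to_cam']) dict_keys(['camera_matrix', 'world_to_cam']) {}
6.5 [ 0.5011 -0.2957  0.2469] [1.     0.0044 0.0019] 0.0385
bucket_1_seat 0.9 [ 0.5874 -0.1936  0.0427] [339.  65.]
tall_bottle_1_center 0.98 [ 0.5044 -0.3029  0.2517] [262. 271.]
base edge [ 0.5019 -0.2803  0.1889]
top bucket_1_seat 0.8 [ 0.5839 -0.1899  0.0393] [323. 175.]
top tall_bottle_1_center 0.6 [ 0.5012 -0.3003  0.2498] [380. 191.]
scene bucket_1_seat 0.68 [ 0.5823 -0.1961  0.0394] [323. 228.]
scene tall_bottle_1_center 0.68 [ 0.5078 -0.3002  0.249 ] [344. 202.]
```

View pics/w4.png

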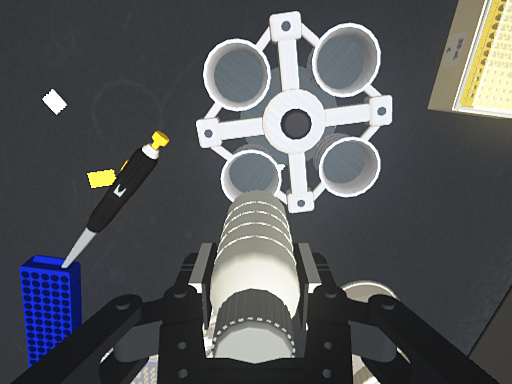

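```bash
python3 - <<'E'
from h import *
P=[ray("wrist",uv,.075) for uv in [(238,74),(346,59),(349,166),(250,178)]]
for p in P: print(p.round(4))
print("c",np.mean(P,0).round(4), ray("wrist",(296,123),.082).round(4))
k=np.array([[326.4,172.4],[359.8,168.3],[331.5,205.8],[365.2,201.4]])
for cam,z in (("top",.075),):
  print("top c",ray(cam,k.mean(0),z).round(4))
b=cv2.imread("pics/s4.png");cv2.imwrite("pics/s4c.png",cv2.resize(b[140:290,260:400],(700,750))[:600])
t=cv2.imread("pics/t4.png");cv2.imwrite("pics/t4c.png",cv2.resize(t[140:240,290:410],(720,600),interpolation=2))
E
```

```text
[ 0.4847 -0.204   0.075 ]
[ 0.5844 -0.191   0.075 ]
[ 0.597  -0.2922  0.075 ]
[ 0.4955 -0.305   0.075 ]
c [ 0.5404 -0.248   0.075 ] [ 0.5399 -0.2481  0.082 ]
top c [ 0.5397 -0.2502  0.075 ]
```

View pics/t4c.png

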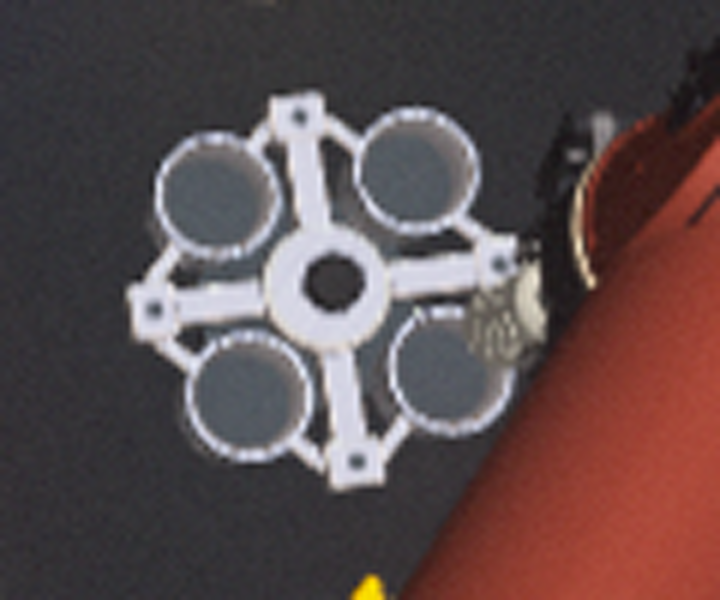

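Two readings of the rotor centre agree: the wrist camera gives (0.540, -0.248) and the top camera (0.540, -0.250). Relative to the tool, the bottle sits about 4.5 mm towards -y. I'll go down to just above the lip and check.

>>> carry_out([
  {"dx": -0.027, "dy": 0.03, "dz": 0.15, "ax": 0, "ay": 0, "az": 0},
  {"dx": -0.027, "dy": 0.03, "dz": 0.3, "ax": 0, "ay": 0, "az": 0},
  {"dx": -0.027, "dy": 0.03, "dz": 0.45, "ax": 0, "ay": 0, "az": 0},
  {"dx": -0.027, "dy": 0.03, "dz": 0.535, "ax": 0, "ay": 0, "az": 0},
  {"dx": -0.027, "dy": 0.03, "dz": 0.535, "ax": 0, "ay": 0, "az": 0},
  {"dx": -0.027, "dy": 0.03, "dz": 0.535, "ax": 0, "ay": 0, "az": 0},
])

```text
t: 7.55
eef_pos: [0.4949, -0.3044, 0.1398]
orientation: [[1.0, 0.0, -0.0], [0.0, -1.0, -0.001], [-0.0, 0.001, -1.0]]
wrist_force: [-0.1, 0.2, -1.7]
width: 0.0383
```

```bash
python3 - <<'E'
from h import *
look("w5",["tall_bottle_1_center","bucket_1_seat"])
im=cv2.imread("pics/w5.png");b=save("scene","s5")[:,:,::-1]
c=np.zeros((384,800,3),np.uint8);c[:,:400]=im[:,60:460];c[:,400:]=cv2.resize(b[180:276,260:360],(400,384),interpolation=2)
cv2.imwrite("pics/c5.png",c)
E
```

```text
7.55 [ 0.4949 -0.3044  0.1398] [ 1.e+00  0.e+00 -2.e-04] 0.0383
tall_bottle_1_center 0.9 [ 0.4979 -0.3093  0.1451] [259. 270.]
```

View pics/c5.png

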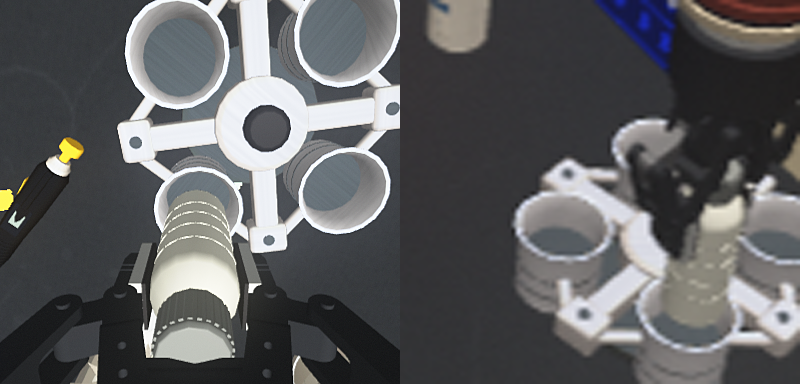

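The bottle is centred in x and about 2 mm too far towards -y, so I'll correct that while lowering.

>>> carry_out([
  {"dx": 0.003, "dy": -0.012, "dz": 0.0, "ax": 0, "ay": 0, "az": 0},
  {"dx": 0.003, "dy": -0.012, "dz": 0.04, "ax": 0, "ay": 0, "az": 0},
  {"dx": 0.003, "dy": -0.012, "dz": 0.08, "ax": 0, "ay": 0, "az": 0},
  {"dx": 0.003, "dy": -0.012, "dz": 0.12, "ax": 0, "ay": 0, "az": 0},
  {"dx": 0.003, "dy": -0.012, "dz": 0.16, "ax": 0, "ay": 0, "az": 0},
  {"dx": 0.003, "dy": -0.012, "dz": 0.2, "ax": 0, "ay": 0, "az": 0},
  {"dx": 0.003, "dy": -0.012, "dz": 0.2, "ax": 0, "ay": 0, "az": 0},
  {"dx": 0.003, "dy": -0.012, "dz": 0.2, "ax": 0, "ay": 0, "az": 0},
])

```text
t: 8.55
eef_pos: [0.4953, -0.3017, 0.0991]
orientation: [[1.0, 0.0, -0.001], [0.0, -1.0, -0.0], [-0.001, 0.0, -1.0]]
wrist_force: [0.1, 0.6, -1.0]
width: 0.0381
```

>>> carry_out([
  {"dx": 0, "dy": 0, "dz": 0.008, "ax": 0, "ay": 0, "az": 0},
  {"dx": 0, "dy": 0, "dz": 0.012, "ax": 0, "ay": 0, "az": 0},
  {"dx": 0, "dy": 0, "dz": 0.012, "ax": 0, "ay": 0, "az": 0},
])

```text
t: 8.85
eef_pos: [0.4955, -0.3016, 0.097]
orientation: [[1.0, 0.001, 0.0], [0.001, -1.0, -0.0], [0.0, 0.0, -1.0]]
wrist_force: [0.5, 0.7, -1.4]
width: 0.0381
```

>>> carry_out([
  {"dx": 0, "dy": 0, "dz": 0, "ax": 0, "ay": 0, "az": 0},
  {"dx": 0, "dy": 0, "dz": 0, "ax": 0, "ay": 0, "az": 0},
  {"dx": 0, "dy": 0, "dz": 0, "ax": 0, "ay": 0, "az": 0},
  {"dx": 0, "dy": 0, "dz": 0, "ax": 0, "ay": 0, "az": 0},
  {"dx": 0, "dy": 0, "dz": 0, "ax": 0, "ay": 0, "az": 0},
], fingers=0.8)

```text
t: 9.35
eef_pos: [0.4955, -0.3016, 0.097]
orientation: [[1.0, 0.001, 0.0], [0.001, -1.0, -0.0], [0.0, 0.0, -1.0]]
wrist_force: [-0.4, -0.1, -0.6]
width: 0.068
```

>>> carry_out([
  {"dx": 0, "dy": 0, "dz": -0.1, "ax": 0, "ay": 0, "az": 0},
  {"dx": 0, "dy": 0, "dz": -0.25, "ax": 0, "ay": 0, "az": 0},
  {"dx": 0, "dy": 0, "dz": -0.45, "ax": 0, "ay": 0, "az": 0},
  {"dx": 0, "dy": 0, "dz": -0.65, "ax": 0, "ay": 0, "az": 0},
  {"dx": 0, "dy": 0, "dz": -0.8, "ax": 0, "ay": 0, "az": 0},
  {"dx": 0, "dy": 0, "dz": -0.8, "ax": 0, "ay": 0, "az": 0},
], fingers=1)

```text
t: 9.95
eef_pos: [0.497, -0.3029, 0.2613]
orientation: [[1.0, 0.0, 0.006], [0.0, -1.0, -0.002], [0.006, 0.002, -1.0]]
wrist_force: [0.0, -0.0, 0.5]
width: 0.0854
```

```bash
python3 - <<'E'
from h import *
look("w6",["tall_bottle_1_center","bucket_1_seat"])
im=cv2.imread("pics/w6.png");b=save("scene","s6")[:,:,::-1]
c=np.zeros((384,800,3),np.uint8);c[:,:400]=im[:,60:460];c[:,400:]=cv2.resize(b[180:276,270:370],(400,384),interpolation=2)
cv2.imwrite("pics/c6.png",c)
E
```

```text
9.95 [ 0.497  -0.3029  0.2613] [1.0e+00 2.0e-04 6.2e-03] 0.0854
tall_bottle_1_center 0.98 [ 0.4969 -0.3013  0.0972] [255. 175.]
bucket_1_seat 0.96 [ 0.5842 -0.1903  0.0366] [338.  59.]
```

View pics/c6.png

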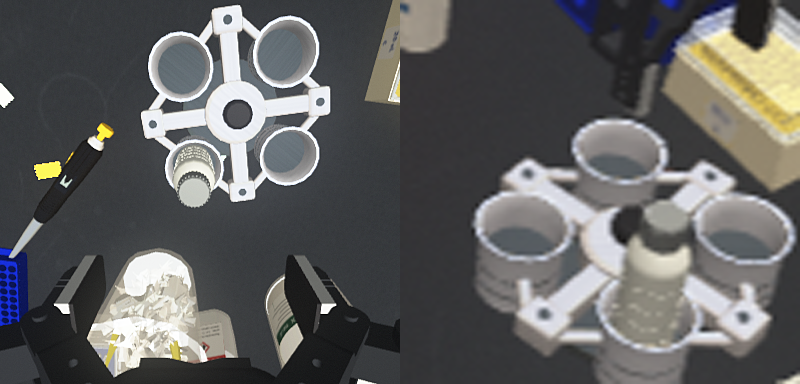

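Tall 1 stands in its bucket. Next is tall 2.

>>> carry_out([
  {"dx": 0.1, "dy": -0.2, "dz": 0, "ax": 0, "ay": 0, "az": 0},
  {"dx": 0.2, "dy": -0.4, "dz": 0, "ax": 0, "ay": 0, "az": 0},
  {"dx": 0.3, "dy": -0.6, "dz": 0, "ax": 0, "ay": 0, "az": 0},
  {"dx": 0.4, "dy": -0.8, "dz": 0, "ax": 0, "ay": 0, "az": 0},
  {"dx": 0.5, "dy": -1, "dz": 0, "ax": 0, "ay": 0, "az": 0},
])

```text
t: 10.65
eef_pos: [0.5953, -0.0996, 0.2555]
orientation: [[1.0, 0.0, -0.002], [0.0, -1.0, 0.0], [-0.002, -0.0, -1.0]]
wrist_force: [0.6, -0.2, 0.9]
width: 0.0852
```

>>> carry_out([
  {"dx": 0.03, "dy": -0.22, "dz": 0, "ax": 0, "ay": 0, "az": 0},
  {"dx": 0.06, "dy": -0.44, "dz": 0, "ax": 0, "ay": 0, "az": 0},
  {"dx": 0.09, "dy": -0.66, "dz": 0, "ax": 0, "ay": 0, "az": 0},
  {"dx": 0.12, "dy": -0.88, "dz": 0, "ax": 0, "ay": 0, "az": 0},
  {"dx": 0.12, "dy": -1, "dz": 0, "ax": 0, "ay": 0, "az": 0},
])

```text
t: 11.15
eef_pos: [0.6186, 0.1035, 0.2548]
orientation: [[1.0, 0.005, -0.003], [0.005, -1.0, 0.0], [-0.003, -0.0, -1.0]]
wrist_force: [0.7, 0.7, 0.1]
width: 0.0853
```

>>> carry_out([
  {"dx": 0, "dy": -0.2, "dz": 0, "ax": 0, "ay": 0, "az": 0},
  {"dx": 0, "dy": -0.4, "dz": 0, "ax": 0, "ay": 0, "az": 0},
  {"dx": 0, "dy": -0.5, "dz": 0, "ax": 0, "ay": 0, "az": 0},
  {"dx": 0, "dy": -0.5, "dz": 0, "ax": 0, "ay": 0, "az": 0},
  {"dx": 0, "dy": -0.5, "dz": 0, "ax": 0, "ay": 0, "az": 0},
])

```text
t: 11.65
eef_pos: [0.619, 0.1976, 0.2559]
orientation: [[1.0, 0.0, -0.001], [0.0, -1.0, -0.002], [-0.001, 0.002, -1.0]]
wrist_force: [-0.1, -1.0, -0.6]
width: 0.0856
```

```bash
python3 - <<'E'
from h import *
look("w7",["tall_bottle_2_center","short_jar_1_center"])
E
```

```text
11.65 [0.619  0.1976 0.2559] [ 1.0e+00  2.0e-04 -1.3e-03] 0.0856
tall_bottle_2_center 0.68 [0.6246 0.1992 0.0639] [259. 164.]
short_jar_1_center 0.73 [0.5503 0.1268 0.0419] [198. 217.]
short_jar_1_center 0.61 [0.474  0.0889 0.0443] [140. 246.]
```

View pics/w7.png

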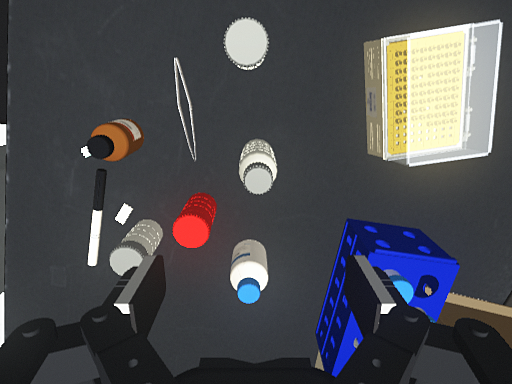

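>>> carry_out([
  {"dx": 0.017, "dy": 0.002, "dz": 0.25, "ax": 0, "ay": 0, "az": 0},
  {"dx": 0.017, "dy": 0.002, "dz": 0.45, "ax": 0, "ay": 0, "az": 0},
  {"dx": 0.017, "dy": 0.002, "dz": 0.65, "ax": 0, "ay": 0, "az": 0},
  {"dx": 0.017, "dy": 0.002, "dz": 0.85, "ax": 0, "ay": 0, "az": 0},
  {"dx": 0.017, "dy": 0.002, "dz": 0.995, "ax": 0, "ay": 0, "az": 0},
  {"dx": 0.017, "dy": 0.002, "dz": 0.995, "ax": 0, "ay": 0, "az": 0},
  {"dx": 0.017, "dy": 0.002, "dz": 0.995, "ax": 0, "ay": 0, "az": 0},
])

```text
t: 12.5
eef_pos: [0.6231, 0.1969, 0.0588]
orientation: [[1.0, -0.001, 0.0], [-0.001, -1.0, -0.001], [0.0, 0.001, -1.0]]
wrist_force: [0.1, 0.5, 1.1]
width: 0.0858
```

>>> carry_out([
  {"dx": 0, "dy": 0, "dz": 0, "ax": 0, "ay": 0, "az": 0},
  {"dx": 0, "dy": 0, "dz": 0, "ax": 0, "ay": 0, "az": 0},
  {"dx": 0, "dy": 0, "dz": 0, "ax": 0, "ay": 0, "az": 0},
  {"dx": 0, "dy": 0, "dz": 0, "ax": 0, "ay": 0, "az": 0},
  {"dx": 0, "dy": 0, "dz": 0, "ax": 0, "ay": 0, "az": 0},
  {"dx": 0, "dy": 0, "dz": 0, "ax": 0, "ay": 0, "az": 0},
  {"dx": 0, "dy": 0, "dz": 0, "ax": 0, "ay": 0, "az": 0},
], fingers=0)

```text
t: 13.2
eef_pos: [0.6232, 0.1984, 0.0596]
orientation: [[1.0, 0.001, 0.001], [0.001, -1.0, 0.001], [0.001, -0.001, -1.0]]
wrist_force: [-2.4, -0.5, 8.1]
width: 0.038
```

>>> carry_out([
  {"dx": 0, "dy": 0, "dz": -0.2, "ax": 0, "ay": 0, "az": 0},
  {"dx": 0, "dy": 0, "dz": -0.4, "ax": 0, "ay": 0, "az": 0},
  {"dx": 0, "dy": 0, "dz": -0.6, "ax": 0, "ay": 0, "az": 0},
  {"dx": 0, "dy": 0, "dz": -0.8, "ax": 0, "ay": 0, "az": 0},
  {"dx": 0, "dy": 0.2, "dz": -0.95, "ax": 0, "ay": 0, "az": 0},
  {"dx": 0, "dy": 0.4, "dz": -0.95, "ax": 0, "ay": 0, "az": 0},
  {"dx": 0, "dy": 0.6, "dz": -0.95, "ax": 0, "ay": 0, "az": 0},
  {"dx": 0, "dy": 0.8, "dz": -0.95, "ax": 0, "ay": 0, "az": 0},
  {"dx": 0, "dy": 1, "dz": -0.95, "ax": 0, "ay": 0, "az": 0},
  {"dx": 0, "dy": 1, "dz": -0.95, "ax": 0, "ay": 0, "az": 0},
])

```text
t: 14.2
eef_pos: [0.622, -0.01, 0.249]
orientation: [[1.0, -0.009, 0.001], [-0.009, -1.0, -0.002], [0.001, 0.002, -1.0]]
wrist_force: [-0.5, 0.2, -0.5]
width: 0.0381
```

>>> carry_out([
  {"dx": -0.05, "dy": 0.22, "dz": 0, "ax": 0, "ay": 0, "az": 0},
  {"dx": -0.1, "dy": 0.44, "dz": 0, "ax": 0, "ay": 0, "az": 0},
  {"dx": -0.15, "dy": 0.66, "dz": 0, "ax": 0, "ay": 0, "az": 0},
  {"dx": -0.2, "dy": 0.85, "dz": 0, "ax": 0, "ay": 0, "az": 0},
  {"dx": -0.2, "dy": 0.95, "dz": 0, "ax": 0, "ay": 0, "az": 0},
  {"dx": -0.2, "dy": 0.95, "dz": 0, "ax": 0, "ay": 0, "az": 0},
  {"dx": -0.2, "dy": 0.95, "dz": 0, "ax": 0, "ay": 0, "az": 0},
])

```text
t: 14.9
eef_pos: [0.5828, -0.1917, 0.248]
orientation: [[1.0, -0.0, 0.0], [-0.0, -1.0, 0.0], [0.0, -0.0, -1.0]]
wrist_force: [0.1, 1.2, -1.0]
width: 0.0386
```

```bash
cat >> h.py <<'E'
def held(n,cls,h):
    look(n,[cls]); im=cv2.imread(f"pics/{n}.png")
    for cam in("top","scene"):
        grab_frame(cam)
        for d in mark_of(cam,cls):
            if d["p"]>.3: p=w(cam,d["position"]);print(cam,round(d["p"],2),p.round(4))
    for d in masks_of("wrist",cls):
        m=d["mask"];ys,xs=np.nonzero(m)
        if len(ys)>800:
            z=read_state()["eef_pos"][2];r=ys.min();u=np.mean(xs[ys<r+25]);print("mask",round(d["p"],2),r,u.round(1),ray("wrist",(u,r),z-h).round(4)-[0,.02,0])
E
python3 - <<'E'
from h import *
held("w8","tall_bottle_2_center",.057)
E
```

```text
14.9 [ 0.5828 -0.1917  0.248 ] [ 1.e+00 -2.e-04  1.e-04] 0.0386
tall_bottle_2_center 0.94 [ 0.5854 -0.1889  0.2517] [259. 259.]
top 0.57 [ 0.587  -0.1949  0.2505]
scene 0.64 [ 0.5807 -0.1922  0.2502]
mask 0.78 188 252.3 [ 0.5816 -0.1915  0.1909]
```

>>> carry_out([
  {"dx": 0.005, "dy": 0, "dz": 0.15, "ax": 0, "ay": 0, "az": 0},
  {"dx": 0.005, "dy": 0, "dz": 0.3, "ax": 0, "ay": 0, "az": 0},
  {"dx": 0.005, "dy": 0, "dz": 0.42, "ax": 0, "ay": 0, "az": 0},
  {"dx": 0.005, "dy": 0, "dz": 0.525, "ax": 0, "ay": 0, "az": 0},
  {"dx": 0.005, "dy": 0, "dz": 0.525, "ax": 0, "ay": 0, "az": 0},
  {"dx": 0.005, "dy": 0, "dz": 0.525, "ax": 0, "ay": 0, "az": 0},
])

```text
t: 15.85
eef_pos: [0.584, -0.1918, 0.1434]
orientation: [[1.0, 0.001, -0.0], [0.001, -1.0, -0.0], [-0.0, 0.0, -1.0]]
wrist_force: [-0.1, 0.2, -1.0]
width: 0.0385
```

```bash
python3 - <<'E'
from h import *
look("w9",["tall_bottle_1_center","bucket_1_seat"])
im=cv2.imread("pics/w9.png");b=save("scene","s9")[:,:,::-1]
c=np.zeros((384,800,3),np.uint8);c[:,:400]=im[:,60:460];c[:,400:]=cv2.resize(b[170:266,270:370],(400,384),interpolation=2)
cv2.imwrite("pics/c9.png",c)
E
```

```text
15.85 [ 0.584  -0.1918  0.1434] [ 1.e+00  7.e-04 -2.e-04] 0.0385
tall_bottle_1_center 0.92 [ 0.502  -0.3068  0.1018] [146. 361.]
bucket_1_seat 0.86 [ 0.5879 -0.188   0.0411] [258. 188.]
bucket_1_seat 0.42 [ 0.5837 -0.1911  0.145 ] [253. 257.]
```

View pics/c9.png

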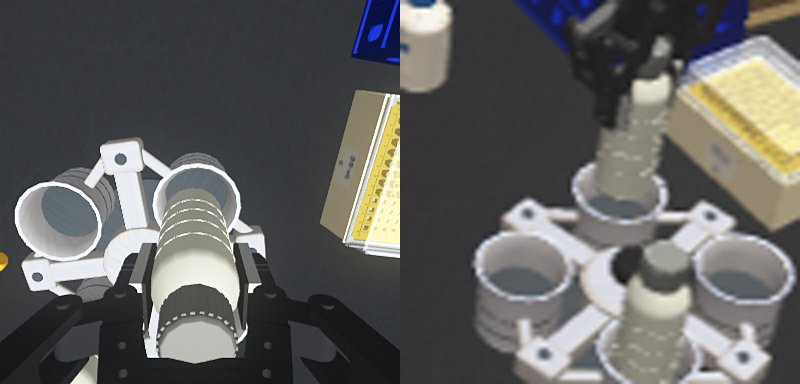

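Rim centre and base agree to about 1–1.5 mm; small correction, then lower.

>>> carry_out([
  {"dx": 0.003, "dy": -0.008, "dz": 0.0, "ax": 0, "ay": 0, "az": 0},
  {"dx": 0.003, "dy": -0.008, "dz": 0.04, "ax": 0, "ay": 0, "az": 0},
  {"dx": 0.003, "dy": -0.008, "dz": 0.08, "ax": 0, "ay": 0, "az": 0},
  {"dx": 0.003, "dy": -0.008, "dz": 0.12, "ax": 0, "ay": 0, "az": 0},
  {"dx": 0.003, "dy": -0.008, "dz": 0.16, "ax": 0, "ay": 0, "az": 0},
  {"dx": 0.003, "dy": -0.008, "dz": 0.2, "ax": 0, "ay": 0, "az": 0},
  {"dx": 0.003, "dy": -0.008, "dz": 0.22, "ax": 0, "ay": 0, "az": 0},
  {"dx": 0.003, "dy": -0.008, "dz": 0.225, "ax": 0, "ay": 0, "az": 0},
  {"dx": 0.003, "dy": -0.008, "dz": 0.225, "ax": 0, "ay": 0, "az": 0},
])

```text
t: 16.95
eef_pos: [0.584, -0.1906, 0.0986]
orientation: [[1.0, 0.0, -0.001], [0.0, -1.0, 0.001], [-0.001, -0.001, -1.0]]
wrist_force: [-4.9, 1.4, 8.9]
width: 0.0385
```

>>> carry_out([
  {"dx": 0, "dy": 0, "dz": 0, "ax": 0, "ay": 0, "az": 0},
  {"dx": 0, "dy": 0, "dz": 0, "ax": 0, "ay": 0, "az": 0},
  {"dx": 0, "dy": 0, "dz": 0, "ax": 0, "ay": 0, "az": 0},
  {"dx": 0, "dy": 0, "dz": 0, "ax": 0, "ay": 0, "az": 0},
  {"dx": 0, "dy": 0, "dz": 0, "ax": 0, "ay": 0, "az": 0},
], fingers=0.8)

```text
t: 17.45
eef_pos: [0.5844, -0.1903, 0.0979]
orientation: [[1.0, 0.001, -0.0], [0.001, -1.0, -0.0], [-0.0, 0.0, -1.0]]
wrist_force: [0.5, 0.4, 0.5]
width: 0.0681
```

>>> carry_out([
  {"dx": 0, "dy": 0, "dz": -0.1, "ax": 0, "ay": 0, "az": 0},
  {"dx": 0, "dy": 0, "dz": -0.25, "ax": 0, "ay": 0, "az": 0},
  {"dx": 0, "dy": 0, "dz": -0.45, "ax": 0, "ay": 0, "az": 0},
  {"dx": 0, "dy": 0, "dz": -0.65, "ax": 0, "ay": 0, "az": 0},
  {"dx": 0, "dy": 0, "dz": -0.8, "ax": 0, "ay": 0, "az": 0},
  {"dx": 0, "dy": 0, "dz": -0.8, "ax": 0, "ay": 0, "az": 0},
], fingers=1)

```text
t: 18.05
eef_pos: [0.5862, -0.1913, 0.2625]
orientation: [[1.0, 0.0, 0.007], [0.0, -1.0, -0.001], [0.007, 0.001, -1.0]]
wrist_force: [-0.5, -0.6, -0.4]
width: 0.0854
```

```bash
python3 - <<'E'
from h import *
look("w10",["tall_bottle_1_center"])
save("scene","s10")
for d in mark_of("scene","tall_bottle_1_center"): print(round(d["p"],2),w("scene",d["position"]).round(4))
E
```

```text
18.05 [ 0.5862 -0.1913  0.2625] [1.0e+00 2.0e-04 6.8e-03] 0.0854
tall_bottle_1_center 0.58 [ 0.4998 -0.3067  0.0934] [179. 273.]
0.8 [ 0.4982 -0.3058  0.1006]
```

>>> carry_out([
  {"dx": -0.08, "dy": -0.2, "dz": 0, "ax": 0, "ay": 0, "az": 0},
  {"dx": -0.16, "dy": -0.4, "dz": 0, "ax": 0, "ay": 0, "az": 0},
  {"dx": -0.24, "dy": -0.6, "dz": 0, "ax": 0, "ay": 0, "az": 0},
  {"dx": -0.32, "dy": -0.8, "dz": 0, "ax": 0, "ay": 0, "az": 0},
  {"dx": -0.4, "dy": -1, "dz": 0, "ax": 0, "ay": 0, "az": 0},
])

```text
t: 18.75
eef_pos: [0.5028, 0.0112, 0.2567]
orientation: [[1.0, 0.001, -0.002], [0.001, -1.0, -0.001], [-0.002, 0.001, -1.0]]
wrist_force: [-0.3, 1.0, -0.9]
width: 0.0858
```

>>> carry_out([
  {"dx": -0.1, "dy": -0.2, "dz": 0.1, "ax": 0, "ay": 0, "az": 0},
  {"dx": -0.17, "dy": -0.4, "dz": 0.2, "ax": 0, "ay": 0, "az": 0},
  {"dx": -0.17, "dy": -0.4, "dz": 0.2, "ax": 0, "ay": 0, "az": 0},
  {"dx": -0.17, "dy": -0.4, "dz": 0.2, "ax": 0, "ay": 0, "az": 0},
  {"dx": -0.17, "dy": -0.4, "dz": 0.2, "ax": 0, "ay": 0, "az": 0},
])

```text
t: 19.25
eef_pos: [0.4705, 0.0886, 0.2177]
orientation: [[1.0, -0.001, -0.0], [-0.001, -1.0, -0.001], [-0.0, 0.001, -1.0]]
wrist_force: [0.2, 0.3, 0.2]
width: 0.0857
```

```bash
python3 - <<'E'
from h import *
look("w11",["short_jar_1_center","tall_bottle_1_center","reagent_amber_center"])
for d in masks_of("wrist","short_jar_1_center"):
    ys,xs=np.nonzero(d["mask"]);print(round(d["p"],2),xs.min(),xs.max(),ys.min(),ys.max(),grab_frame("wrist")[d["mask"]].mean(0).round())
E
```

```text
19.25 [0.4705 0.0886 0.2177] [ 1.e+00 -8.e-04 -4.e-04] 0.0857
short_jar_1_center 0.9 [0.4745 0.0901 0.0466] [258. 170.]
short_jar_1_center 0.78 [0.5501 0.1281 0.0427] [333. 132.]
short_jar_1_center 0.76 [ 0.4432 -0.0056  0.0417] [230. 250.]
reagent_amber_center 0.9 [0.4607 0.2213 0.0418] [243.  30.]
reagent_amber_center 0.52 [0.4723 0.0907 0.0433] [256. 169.]
0.86 233 277 146 201 [162. 164. 156.]
0.67 210 250 224 290 [187.  36.  34.]
0.65 306 364 110 160 [219.  49.  45.]
0.15 318 352 345 376 [103. 102. 101.]
```

View pics/w11.png

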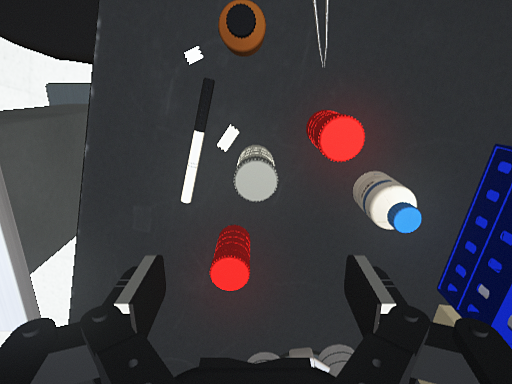

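>>> carry_out([
  {"dx": 0.007, "dy": 0.006, "dz": 0.25, "ax": 0, "ay": 0, "az": 0},
  {"dx": 0.007, "dy": 0.006, "dz": 0.45, "ax": 0, "ay": 0, "az": 0},
  {"dx": 0.007, "dy": 0.006, "dz": 0.65, "ax": 0, "ay": 0, "az": 0},
  {"dx": 0.007, "dy": 0.006, "dz": 0.8, "ax": 0, "ay": 0, "az": 0},
  {"dx": 0.007, "dy": 0.006, "dz": 0.86, "ax": 0, "ay": 0, "az": 0},
  {"dx": 0.007, "dy": 0.006, "dz": 0.86, "ax": 0, "ay": 0, "az": 0},
])

```text
t: 20.3
eef_pos: [0.4709, 0.088, 0.045]
orientation: [[1.0, 0.0, -0.002], [0.0, -1.0, -0.002], [-0.002, 0.002, -1.0]]
wrist_force: [0.3, 0.2, 1.0]
width: 0.0853
```

>>> carry_out([
  {"dx": 0, "dy": 0, "dz": 0, "ax": 0, "ay": 0, "az": 0},
  {"dx": 0, "dy": 0, "dz": 0, "ax": 0, "ay": 0, "az": 0},
  {"dx": 0, "dy": 0, "dz": 0, "ax": 0, "ay": 0, "az": 0},
  {"dx": 0, "dy": 0, "dz": 0, "ax": 0, "ay": 0, "az": 0},
  {"dx": 0, "dy": 0, "dz": 0, "ax": 0, "ay": 0, "az": 0},
  {"dx": 0, "dy": 0, "dz": 0, "ax": 0, "ay": 0, "az": 0},
  {"dx": 0, "dy": 0, "dz": 0, "ax": 0, "ay": 0, "az": 0},
], fingers=0)

```text
t: 21.0
eef_pos: [0.4724, 0.0888, 0.0472]
orientation: [[1.0, 0.001, 0.001], [0.0, -1.0, 0.001], [0.001, -0.001, -1.0]]
wrist_force: [-3.0, -1.3, 9.4]
width: 0.0386
```

>>> carry_out([
  {"dx": 0, "dy": 0, "dz": -0.2, "ax": 0, "ay": 0, "az": 0},
  {"dx": 0, "dy": 0, "dz": -0.4, "ax": 0, "ay": 0, "az": 0},
  {"dx": 0, "dy": 0, "dz": -0.6, "ax": 0, "ay": 0, "az": 0},
  {"dx": 0, "dy": 0.05, "dz": -0.8, "ax": 0, "ay": 0, "az": 0},
  {"dx": 0.1, "dy": 0.2, "dz": -0.95, "ax": 0, "ay": 0, "az": 0},
  {"dx": 0.2, "dy": 0.4, "dz": -0.98, "ax": 0, "ay": 0, "az": 0},
  {"dx": 0.3, "dy": 0.6, "dz": -0.98, "ax": 0, "ay": 0, "az": 0},
  {"dx": 0.4, "dy": 0.8, "dz": -0.98, "ax": 0, "ay": 0, "az": 0},
  {"dx": 0.5, "dy": 1, "dz": -0.98, "ax": 0, "ay": 0, "az": 0},
])

```text
t: 21.9
eef_pos: [0.5725, -0.1129, 0.2428]
orientation: [[1.0, 0.002, 0.002], [0.002, -1.0, 0.001], [0.002, -0.001, -1.0]]
wrist_force: [0.6, 0.9, -1.0]
width: 0.0387
```

>>> carry_out([
  {"dx": 0.05, "dy": 0.2, "dz": 0, "ax": 0, "ay": 0, "az": 0},
  {"dx": 0.1, "dy": 0.4, "dz": 0, "ax": 0, "ay": 0, "az": 0},
  {"dx": 0.125, "dy": 0.6, "dz": 0, "ax": 0, "ay": 0, "az": 0},
  {"dx": 0.125, "dy": 0.8, "dz": 0, "ax": 0, "ay": 0, "az": 0},
  {"dx": 0.125, "dy": 0.9, "dz": 0, "ax": 0, "ay": 0, "az": 0},
  {"dx": 0.125, "dy": 0.9, "dz": 0, "ax": 0, "ay": 0, "az": 0},
  {"dx": 0.125, "dy": 0.9, "dz": 0, "ax": 0, "ay": 0, "az": 0},
  {"dx": 0.125, "dy": 0.9, "dz": 0, "ax": 0, "ay": 0, "az": 0},
])

```text
t: 22.7
eef_pos: [0.5975, -0.2898, 0.2421]
orientation: [[1.0, 0.003, 0.0], [0.003, -1.0, 0.001], [0.0, -0.001, -1.0]]
wrist_force: [-0.1, 0.2, -0.7]
width: 0.0385
```

>>> carry_out([
  {"dx": 0, "dy": 0.01, "dz": 0.15, "ax": 0, "ay": 0, "az": 0},
  {"dx": 0, "dy": 0.01, "dz": 0.3, "ax": 0, "ay": 0, "az": 0},
  {"dx": 0, "dy": 0.01, "dz": 0.45, "ax": 0, "ay": 0, "az": 0},
  {"dx": 0, "dy": 0.01, "dz": 0.56, "ax": 0, "ay": 0, "az": 0},
  {"dx": 0, "dy": 0.01, "dz": 0.56, "ax": 0, "ay": 0, "az": 0},
  {"dx": 0, "dy": 0.01, "dz": 0.56, "ax": 0, "ay": 0, "az": 0},
])

```text
t: 23.3
eef_pos: [0.5975, -0.2924, 0.1307]
orientation: [[1.0, 0.002, 0.0], [0.002, -1.0, 0.0], [0.0, -0.0, -1.0]]
wrist_force: [0.1, -0.1, 0.0]
width: 0.0383
```

```bash
python3 - <<'E'
from h import *
look("w12",["short_jar_1_center","tall_bottle_1_center","bucket_1_seat"])
im=cv2.imread("pics/w12.png");b=save("scene","s12")[:,:,::-1]
c=np.zeros((384,800,3),np.uint8);c[:,:400]=im[:,60:460];c[:,400:]=cv2.resize(b[170:266,290:390],(400,384),interpolation=2)
cv2.imwrite("pics/c12.png",c)
E
```

```text
23.3 [ 0.5975 -0.2924  0.1307] [1.0e+00 2.1e-03 3.0e-04] 0.0383
short_jar_1_center 0.58 [ 0.5995 -0.2922  0.1289] [258. 253.]
tall_bottle_1_center 0.6 [ 0.5002 -0.3084  0.1004] [ 98. 253.]
```

View pics/c12.png

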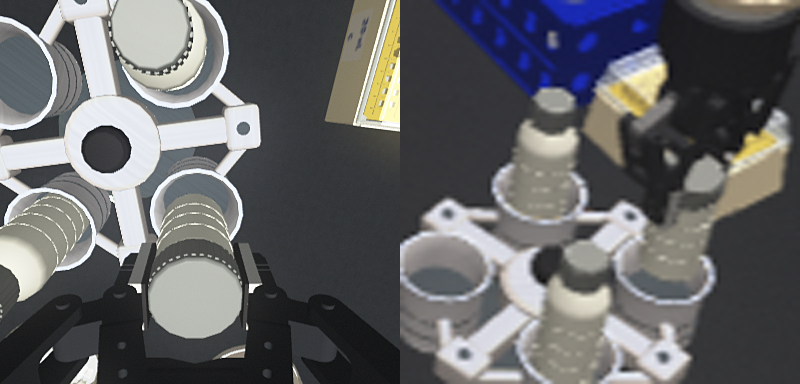

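>>> carry_out([
  {"dx": 0.003, "dy": -0.006, "dz": 0.0, "ax": 0, "ay": 0, "az": 0},
  {"dx": 0.003, "dy": -0.006, "dz": 0.04, "ax": 0, "ay": 0, "az": 0},
  {"dx": 0.003, "dy": -0.006, "dz": 0.08, "ax": 0, "ay": 0, "az": 0},
  {"dx": 0.003, "dy": -0.006, "dz": 0.12, "ax": 0, "ay": 0, "az": 0},
  {"dx": 0.003, "dy": -0.006, "dz": 0.16, "ax": 0, "ay": 0, "az": 0},
  {"dx": 0.003, "dy": -0.006, "dz": 0.2, "ax": 0, "ay": 0, "az": 0},
  {"dx": 0.003, "dy": -0.006, "dz": 0.22, "ax": 0, "ay": 0, "az": 0},
  {"dx": 0.003, "dy": -0.006, "dz": 0.225, "ax": 0, "ay": 0, "az": 0},
  {"dx": 0.003, "dy": -0.006, "dz": 0.225, "ax": 0, "ay": 0, "az": 0},
])

```text
t: 24.45
eef_pos: [0.5971, -0.2926, 0.0864]
orientation: [[1.0, 0.0, -0.0], [0.0, -1.0, 0.001], [-0.0, -0.001, -1.0]]
wrist_force: [-7.4, 4.3, 15.9]
width: 0.0387
```

>>> carry_out([
  {"dx": 0, "dy": 0, "dz": 0, "ax": 0, "ay": 0, "az": 0},
  {"dx": 0, "dy": 0, "dz": 0, "ax": 0, "ay": 0, "az": 0},
  {"dx": 0, "dy": 0, "dz": 0, "ax": 0, "ay": 0, "az": 0},
  {"dx": 0, "dy": 0, "dz": 0, "ax": 0, "ay": 0, "az": 0},
  {"dx": 0, "dy": 0, "dz": 0, "ax": 0, "ay": 0, "az": 0},
], fingers=0.8)

```text
t: 24.95
eef_pos: [0.5974, -0.2923, 0.0847]
orientation: [[1.0, 0.0, -0.0], [0.0, -1.0, -0.0], [-0.0, 0.0, -1.0]]
wrist_force: [-0.4, -0.8, 0.1]
width: 0.0681
```

>>> carry_out([
  {"dx": 0, "dy": 0, "dz": -0.1, "ax": 0, "ay": 0, "az": 0},
  {"dx": 0, "dy": 0, "dz": -0.25, "ax": 0, "ay": 0, "az": 0},
  {"dx": 0, "dy": 0, "dz": -0.45, "ax": 0, "ay": 0, "az": 0},
  {"dx": 0, "dy": 0, "dz": -0.65, "ax": 0, "ay": 0, "az": 0},
  {"dx": 0, "dy": 0, "dz": -0.85, "ax": 0, "ay": 0, "az": 0},
  {"dx": 0, "dy": 0, "dz": -0.9, "ax": 0, "ay": 0, "az": 0},
  {"dx": 0, "dy": 0, "dz": -0.9, "ax": 0, "ay": 0, "az": 0},
], fingers=1)

```text
t: 25.65
eef_pos: [0.5981, -0.2929, 0.2667]
orientation: [[1.0, 0.0, 0.003], [0.0, -1.0, -0.001], [0.003, 0.001, -1.0]]
wrist_force: [0.5, -0.4, -0.7]
width: 0.0853
```

```bash
python3 - <<'E'
from h import *
look("w13",["short_jar_1_center","tall_bottle_1_center"])
save("scene","s13")
for d in mark_of("scene","short_jar_1_center"): print(round(d["p"],2),w("scene",d["position"]).round(4))
E
```

```text
25.65 [ 0.5981 -0.2929  0.2667] [1.e+00 5.e-04 3.e-03] 0.0853
short_jar_1_center 0.86 [ 0.5974 -0.2907  0.0798] [255. 168.]
tall_bottle_1_center 0.82 [ 0.4983 -0.3011  0.0968] [159. 182.]
0.82 [ 0.4419 -0.0167  0.0437]
0.74 [ 0.4818 -0.2055  0.0397]
0.59 [ 0.5982 -0.2942  0.0754]
0.55 [0.5469 0.126  0.0395]
0.16 [ 0.5836 -0.1987  0.0368]
```

>>> carry_out([
  {"dx": 0, "dy": -0.22, "dz": 0, "ax": 0, "ay": 0, "az": 0},
  {"dx": 0, "dy": -0.44, "dz": 0, "ax": 0, "ay": 0, "az": 0},
  {"dx": 0, "dy": -0.66, "dz": 0, "ax": 0, "ay": 0, "az": 0},
  {"dx": 0, "dy": -0.88, "dz": 0, "ax": 0, "ay": 0, "az": 0},
  {"dx": 0, "dy": -1, "dz": 0, "ax": 0, "ay": 0, "az": 0},
])

```text
t: 26.4
eef_pos: [0.5972, -0.0874, 0.2636]
orientation: [[1.0, 0.005, -0.002], [0.005, -1.0, 0.001], [-0.002, -0.001, -1.0]]
wrist_force: [1.4, -0.1, -0.6]
width: 0.0857
```

>>> carry_out([
  {"dx": 0, "dy": -0.22, "dz": 0, "ax": 0, "ay": 0, "az": 0},
  {"dx": 0, "dy": -0.44, "dz": 0, "ax": 0, "ay": 0, "az": 0},
  {"dx": 0, "dy": -0.66, "dz": 0, "ax": 0, "ay": 0, "az": 0},
  {"dx": 0, "dy": -0.88, "dz": 0, "ax": 0, "ay": 0, "az": 0},
  {"dx": 0, "dy": -1, "dz": 0, "ax": 0, "ay": 0, "az": 0},
])

```text
t: 26.9
eef_pos: [0.5962, 0.1127, 0.2635]
orientation: [[1.0, 0.005, -0.002], [0.005, -1.0, 0.001], [-0.002, -0.001, -1.0]]
wrist_force: [-0.5, 0.5, -0.5]
width: 0.0853
```

>>> carry_out([
  {"dx": 0.02, "dy": -0.22, "dz": 0.1, "ax": 0, "ay": 0, "az": 0},
  {"dx": 0.04, "dy": -0.44, "dz": 0.15, "ax": 0, "ay": 0, "az": 0},
  {"dx": 0.05, "dy": -0.66, "dz": 0.2, "ax": 0, "ay": 0, "az": 0},
  {"dx": 0.05, "dy": -0.88, "dz": 0.25, "ax": 0, "ay": 0, "az": 0},
  {"dx": 0.05, "dy": -1, "dz": 0.25, "ax": 0, "ay": 0, "az": 0},
  {"dx": 0.05, "dy": -1, "dz": 0.25, "ax": 0, "ay": 0, "az": 0},
  {"dx": 0.05, "dy": -1, "dz": 0.25, "ax": 0, "ay": 0, "az": 0},
])

```text
t: 27.6
eef_pos: [0.6072, 0.307, 0.2144]
orientation: [[1.0, 0.001, -0.0], [0.001, -1.0, -0.002], [-0.0, 0.002, -1.0]]
wrist_force: [0.3, -1.2, 0.8]
width: 0.0851
```

```bash
python3 - <<'E'
from h import *
look("w14",["short_jar_1_center"])
im=grab_frame("wrist")
for d in masks_of("wrist","short_jar_1_center"):
    ys,xs=np.nonzero(d["mask"]);print(round(d["p"],2),xs.min(),xs.max(),ys.min(),ys.max(),im[d["mask"]].mean(0).round())
E
```

```text
27.6 [0.6072 0.307  0.2144] [ 1.e+00  5.e-04 -4.e-04] 0.0851
short_jar_1_center 0.82 [0.5492 0.1275 0.0456] [206. 315.]
0.82 182 223 281 351 [180.  34.  33.]
```

```bash
python3 - <<'E'
from h import *
print(proj("wrist",[.609,.317,.082]).round())
im=cv2.imread("pics/w14.png");m=(im.min(2)>95).astype(np.uint8)
n,l,st,ce=cv2.connectedComponentsWithStats(m)
for i in range(1,n):
    if st[i,4]>300 : print(st[i],ce[i].round())
cv2.imwrite("pics/w14b.png",im)
E
```

```text
[256. 171.]
[  47    0  101   61 4433] [100.  23.]
[ 329    5  107   98 6234] [378.  57.]
[232  23  53  32 768] [258.  39.]
[  375   132   137   155 15619] [451. 208.]
[ 236  135   46   57 1877] [258. 165.]
[183 159  22  95 495] [193. 201.]
[114 218  35  24 314] [135. 226.]
[114 256  41  58 662] [133. 285.]
[355 256  41  58 662] [376. 285.]
[ 240  324   36   40 1131] [258. 344.]
```

View pics/w14.png

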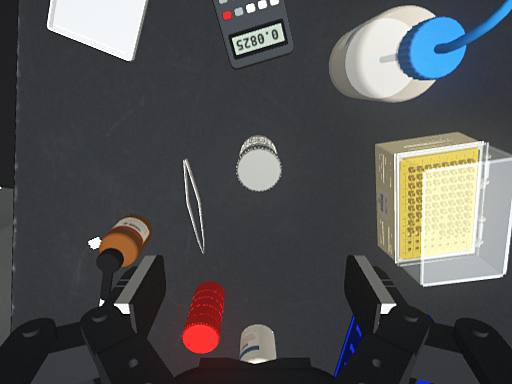

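>>> carry_out([
  {"dx": 0.017, "dy": -0.045, "dz": 0.2, "ax": 0, "ay": 0, "az": 0},
  {"dx": 0.017, "dy": -0.045, "dz": 0.4, "ax": 0, "ay": 0, "az": 0},
  {"dx": 0.017, "dy": -0.045, "dz": 0.6, "ax": 0, "ay": 0, "az": 0},
  {"dx": 0.017, "dy": -0.045, "dz": 0.78, "ax": 0, "ay": 0, "az": 0},
  {"dx": 0.017, "dy": -0.045, "dz": 0.84, "ax": 0, "ay": 0, "az": 0},
  {"dx": 0.017, "dy": -0.045, "dz": 0.84, "ax": 0, "ay": 0, "az": 0},
])

```text
t: 28.4
eef_pos: [0.6099, 0.3155, 0.0458]
orientation: [[1.0, -0.001, -0.002], [-0.001, -1.0, -0.002], [-0.002, 0.002, -1.0]]
wrist_force: [-0.5, 0.6, 0.6]
width: 0.0856
```

>>> carry_out([
  {"dx": 0, "dy": 0, "dz": 0, "ax": 0, "ay": 0, "az": 0},
  {"dx": 0, "dy": 0, "dz": 0, "ax": 0, "ay": 0, "az": 0},
  {"dx": 0, "dy": 0, "dz": 0, "ax": 0, "ay": 0, "az": 0},
  {"dx": 0, "dy": 0, "dz": 0, "ax": 0, "ay": 0, "az": 0},
  {"dx": 0, "dy": 0, "dz": 0, "ax": 0, "ay": 0, "az": 0},
  {"dx": 0, "dy": 0, "dz": 0, "ax": 0, "ay": 0, "az": 0},
  {"dx": 0, "dy": 0, "dz": 0, "ax": 0, "ay": 0, "az": 0},
], fingers=0)

```text
t: 29.1
eef_pos: [0.6115, 0.3172, 0.049]
orientation: [[1.0, 0.001, 0.002], [0.001, -1.0, 0.002], [0.002, -0.002, -1.0]]
wrist_force: [-1.2, -1.6, 6.8]
width: 0.0388
```

>>> carry_out([
  {"dx": 0, "dy": 0, "dz": -0.2, "ax": 0, "ay": 0, "az": 0},
  {"dx": 0, "dy": 0, "dz": -0.4, "ax": 0, "ay": 0, "az": 0},
  {"dx": 0, "dy": 0, "dz": -0.6, "ax": 0, "ay": 0, "az": 0},
  {"dx": 0, "dy": 0.05, "dz": -0.8, "ax": 0, "ay": 0, "az": 0},
  {"dx": -0.05, "dy": 0.2, "dz": -0.95, "ax": 0, "ay": 0, "az": 0},
  {"dx": -0.1, "dy": 0.4, "dz": -0.98, "ax": 0, "ay": 0, "az": 0},
  {"dx": -0.15, "dy": 0.6, "dz": -0.98, "ax": 0, "ay": 0, "az": 0},
  {"dx": -0.2, "dy": 0.8, "dz": -0.98, "ax": 0, "ay": 0, "az": 0},
  {"dx": -0.25, "dy": 1, "dz": -0.98, "ax": 0, "ay": 0, "az": 0},
])

```text
t: 30.0
eef_pos: [0.5602, 0.115, 0.2436]
orientation: [[1.0, 0.0, 0.001], [0.0, -1.0, 0.001], [0.001, -0.001, -1.0]]
wrist_force: [0.6, -0.9, -0.1]
width: 0.0386
```

>>> carry_out([
  {"dx": -0.06, "dy": 0.22, "dz": 0, "ax": 0, "ay": 0, "az": 0},
  {"dx": -0.12, "dy": 0.44, "dz": 0, "ax": 0, "ay": 0, "az": 0},
  {"dx": -0.18, "dy": 0.66, "dz": 0, "ax": 0, "ay": 0, "az": 0},
  {"dx": -0.24, "dy": 0.88, "dz": 0, "ax": 0, "ay": 0, "az": 0},
  {"dx": -0.3, "dy": 1, "dz": 0, "ax": 0, "ay": 0, "az": 0},
])

```text
t: 30.5
eef_pos: [0.4997, -0.0875, 0.2436]
orientation: [[1.0, -0.004, 0.001], [-0.004, -1.0, 0.001], [0.001, -0.001, -1.0]]
wrist_force: [-0.5, -0.0, -0.3]
width: 0.0385
```

>>> carry_out([
  {"dx": -0.03, "dy": 0.2, "dz": 0, "ax": 0, "ay": 0, "az": 0},
  {"dx": -0.06, "dy": 0.4, "dz": 0, "ax": 0, "ay": 0, "az": 0},
  {"dx": -0.084, "dy": 0.55, "dz": 0.1, "ax": 0, "ay": 0, "az": 0},
  {"dx": -0.084, "dy": 0.58, "dz": 0.25, "ax": 0, "ay": 0, "az": 0},
  {"dx": -0.084, "dy": 0.58, "dz": 0.4, "ax": 0, "ay": 0, "az": 0},
  {"dx": -0.084, "dy": 0.58, "dz": 0.55, "ax": 0, "ay": 0, "az": 0},
  {"dx": -0.084, "dy": 0.58, "dz": 0.55, "ax": 0, "ay": 0, "az": 0},
  {"dx": -0.084, "dy": 0.58, "dz": 0.55, "ax": 0, "ay": 0, "az": 0},
])

```text
t: 31.3
eef_pos: [0.4841, -0.1994, 0.1337]
orientation: [[1.0, 0.0, -0.0], [0.0, -1.0, -0.0], [-0.0, 0.0, -1.0]]
wrist_force: [0.7, 0.3, -0.3]
width: 0.0386
```

```bash
python3 - <<'E'
from h import *
look("w15",["short_jar_1_center","tall_bottle_1_center","bucket_1_seat"])
im=cv2.imread("pics/w15.png");b=save("scene","s15")[:,:,::-1]
c=np.zeros((384,800,3),np.uint8);c[:,:400]=im[:,60:460];c[:,400:]=cv2.resize(b[170:266,270:370],(400,384),interpolation=2)
cv2.imwrite("pics/c15.png",c)
E
```

```text
31.3 [ 0.4841 -0.1994  0.1337] [ 1.e+00  3.e-04 -3.e-04] 0.0386
tall_bottle_1_center 0.7 [ 0.498  -0.3065  0.1022] [272. 365.]
bucket_1_seat 0.75 [ 0.5887 -0.1909  0.0445] [387. 188.]
```

View pics/c15.png

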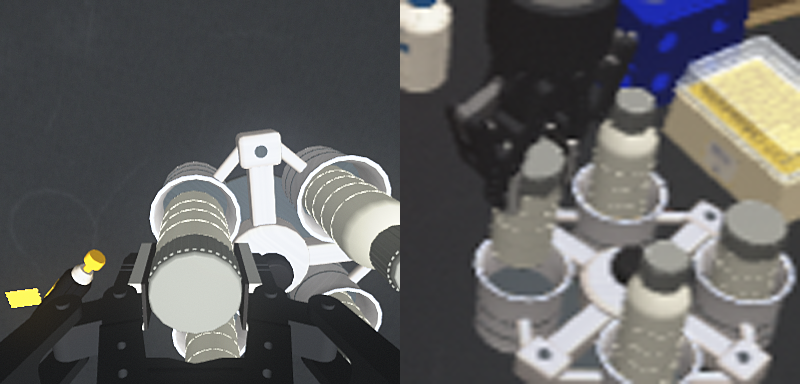

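The jar is aligned in x and about 4 mm too far towards +y. I'll correct that and lower.

>>> carry_out([
  {"dx": -0.003, "dy": 0.02, "dz": 0.0, "ax": 0, "ay": 0, "az": 0},
  {"dx": -0.003, "dy": 0.02, "dz": 0.0, "ax": 0, "ay": 0, "az": 0},
  {"dx": -0.003, "dy": 0.02, "dz": 0.04, "ax": 0, "ay": 0, "az": 0},
  {"dx": -0.003, "dy": 0.02, "dz": 0.08, "ax": 0, "ay": 0, "az": 0},
  {"dx": -0.003, "dy": 0.02, "dz": 0.12, "ax": 0, "ay": 0, "az": 0},
  {"dx": -0.003, "dy": 0.02, "dz": 0.16, "ax": 0, "ay": 0, "az": 0},
  {"dx": -0.003, "dy": 0.02, "dz": 0.2, "ax": 0, "ay": 0, "az": 0},
  {"dx": -0.003, "dy": 0.02, "dz": 0.22, "ax": 0, "ay": 0, "az": 0},
  {"dx": -0.003, "dy": 0.02, "dz": 0.225, "ax": 0, "ay": 0, "az": 0},
  {"dx": -0.003, "dy": 0.02, "dz": 0.225, "ax": 0, "ay": 0, "az": 0},
])

```text
t: 32.55
eef_pos: [0.483, -0.2035, 0.088]
orientation: [[1.0, 0.0, -0.001], [0.0, -1.0, 0.0], [-0.001, -0.0, -1.0]]
wrist_force: [-3.4, 1.5, 4.4]
width: 0.0385
```

Floor contact is felt, so I'll release and retreat.

>>> carry_out([
  {"dx": 0, "dy": 0, "dz": 0, "ax": 0, "ay": 0, "az": 0},
  {"dx": 0, "dy": 0, "dz": 0, "ax": 0, "ay": 0, "az": 0},
  {"dx": 0, "dy": 0, "dz": 0, "ax": 0, "ay": 0, "az": 0},
  {"dx": 0, "dy": 0, "dz": 0, "ax": 0, "ay": 0, "az": 0},
  {"dx": 0, "dy": 0, "dz": 0, "ax": 0, "ay": 0, "az": 0},
], fingers=0.8)

```text
t: 33.05
eef_pos: [0.4834, -0.2034, 0.0879]
orientation: [[1.0, 0.001, 0.0], [0.001, -1.0, -0.0], [0.0, 0.0, -1.0]]
wrist_force: [-0.3, -0.0, -0.2]
width: 0.0686
```

>>> carry_out([
  {"dx": 0, "dy": 0, "dz": -0.1, "ax": 0, "ay": 0, "az": 0},
  {"dx": 0, "dy": 0, "dz": -0.25, "ax": 0, "ay": 0, "az": 0},
  {"dx": 0, "dy": 0, "dz": -0.45, "ax": 0, "ay": 0, "az": 0},
  {"dx": 0, "dy": 0, "dz": -0.65, "ax": 0, "ay": 0, "az": 0},
  {"dx": 0, "dy": 0, "dz": -0.85, "ax": 0, "ay": 0, "az": 0},
  {"dx": 0, "dy": 0, "dz": -0.95, "ax": 0, "ay": 0, "az": 0},
  {"dx": 0, "dy": 0.2, "dz": -0.95, "ax": 0, "ay": 0, "az": 0},
  {"dx": 0.15, "dy": 0.4, "dz": -0.95, "ax": 0, "ay": 0, "az": 0},
  {"dx": 0.2, "dy": 0.5, "dz": -0.95, "ax": 0, "ay": 0, "az": 0},
  {"dx": 0.2, "dy": 0.5, "dz": -0.95, "ax": 0, "ay": 0, "az": 0},
], fingers=1)

```text
t: 34.05
eef_pos: [0.5235, -0.3067, 0.2768]
orientation: [[1.0, -0.003, -0.003], [-0.003, -1.0, -0.003], [-0.003, 0.003, -1.0]]
wrist_force: [0.2, 0.4, 0.2]
width: 0.0859
```

```bash
python3 - <<'E'
from h import *
N=["short_jar_1_center","tall_bottle_1_center"]
look("w16",N)
for cam in("scene","top"):
  save(cam,cam+"16")
  for n in N+["reagent_amber_center","reagent_white_center"]:
    for d in mark_of(cam,n):
      if d["p"]>.3: print(cam,n,round(d["p"],2),w(cam,d["position"]).round(4))
E
```

```text
34.05 [ 0.5235 -0.3067  0.2768] [ 1.     -0.0031 -0.0027] 0.0859
short_jar_1_center 0.56 [ 0.5962 -0.2894  0.0854] [323. 154.]
tall_bottle_1_center 0.63 [ 0.499  -0.3007  0.102 ] [232. 169.]
scene short_jar_1_center 0.88 [ 0.4438 -0.0173  0.0462]
scene short_jar_1_center 0.6 [0.5474 0.1289 0.0407]
scene short_jar_1_center 0.57 [ 0.5957 -0.2986  0.0811]
scene tall_bottle_1_center 0.71 [ 0.4991 -0.304   0.1002]
scene reagent_amber_center 0.82 [0.4583 0.2204 0.0426]
scene reagent_white_center 0.54 [0.614  0.0566 0.0484]
top short_jar_1_center 0.7 [ 0.4461 -0.0113  0.0445]
top short_jar_1_center 0.62 [ 0.5947 -0.294   0.0801]
top short_jar_1_center 0.47 [0.5473 0.125  0.0381]
top tall_bottle_1_center 0.47 [ 0.498  -0.3051  0.0968]
top tall_bottle_1_center 0.42 [ 0.5847 -0.1905  0.0409]
top reagent_amber_center 0.52 [0.4627 0.2212 0.0466]
top reagent_white_center 0.75 [0.6098 0.0559 0.0494]
top reagent_white_center 0.74 [ 0.5947 -0.292   0.0786]
```

The networks don't report tall 2 or the last jar. I'll check their caps by circle fit at the expected projections, with no further viewing.

```bash
python3 - <<'E'
from h import *
im=cv2.imread("pics/w16.png");g=cv2.GaussianBlur(cv2.cvtColor(im,cv2.COLOR_BGR2GRAY),(5,5),1)
E={"tall1":(.4962,-.3061,.159,.0135),"tall2":(.5838,-.1919,.159,.0135),"jar1":(.5971,-.2928,.121,.02),"jar2":(.4829,-.2052,.121,.02)}
for n,(x,y,z,r) in E.items():
    u=proj("wrist",[x,y,z]);R=np.linalg.norm(proj("wrist",[x+r,y,z])-u)
    x0,y0=(u-35).astype(int);x0=max(x0,0);y0=max(y0,0);c=g[y0:y0+70,x0:x0+70]
    h=cv2.HoughCircles(c,cv2.HOUGH_GRADIENT,1,8,param1=80,param2=8,minRadius=int(R-3),maxRadius=int(R+4))
    print(n,u.round(),R.round(1),[] if h is None else [(q[0]+x0,q[1]+y0,q[2],(ray("wrist",(q[0]+x0,q[1]+y0),z)-[x,y,z])[:2].round(4)) for q in h[0][:3]])
    print("  local gray at cap",im[int(u[1]),int(u[0])])
E
```

```text
tall1 [223. 191.] 15.4 [(np.float64(223.5), np.float64(183.5), np.float32(15.0), array([0.0004, 0.0067])), (np.float64(228.5), np.float64(170.5), np.float32(17.2), array([0.0051, 0.0183])), (np.float64(239.5), np.float64(171.5), np.float32(14.9), array([0.0145, 0.0175]))]
  local gray at cap [188 196 193]
tall2 [334.  49.] 17.7 [(np.float64(322.5), np.float64(47.5), np.float32(20.4), array([-0.0086,  0.0007])), (np.float64(332.5), np.float64(36.5), np.float32(18.2), array([-0.0016,  0.0083])), (np.float64(318.5), np.float64(58.5), np.float32(20.4), array([-0.0111, -0.007 ]))]
  local gray at cap [202 209 206]
jar1 [330. 166.] 20.4 [(np.float64(327.5), np.float64(156.5), np.float32(23.4), array([-0.0027,  0.0092])), (np.float64(316.5), np.float64(152.5), np.float32(23.4), array([-0.0136,  0.0131])), (np.float64(325.5), np.float64(147.5), np.float32(23.4), array([-0.0053,  0.0179]))]
  local gray at cap [197 203 200]
jar2 [209.  70.] 22.5 [(np.float64(206.5), np.float64(59.5), np.float32(23.2), array([-0.0016,  0.0082])), (np.float64(216.5), np.float64(67.5), np.float32(25.4), array([0.0069, 0.0017])), (np.float64(216.5), np.float64(58.5), np.float32(25.4), array([0.0072, 0.009 ]))]
  local gray at cap [203 210 207]
```

The caps sit at the expected places, all with the same shift: within 3 mm in x, and 7–9 mm in y, which looks like the wrist camera's bias near the image edge. The four agree with each other to about 3 mm. Handing in.

```bash
python3 -c "
from rig import *
print(read_state()['t'],hand_in())"
```

```text
the job is handed in; nothing more can be done
34.7 None
```

I loaded all four containers into the rotor and handed the job in at 34.7 s of the 112 s allowed. The tall bottles are in one opposite pair of buckets and the short jars in the other. The red look-alike jars were left alone.

**Placement:** For three containers I felt the bucket floor before letting go. The first tall bottle gave no clear contact force, but it was lowered to floor height and the picture afterwards showed it upright in its bucket.

**Last checks:**
- **Position readings:** The networks put the first tall bottle and one jar within 4 to 6 mm of their bucket axes and at the right height.
- **Reagent bottles:** The brown and white reagent bottles read within about 5 mm of their starting positions.
- **Missed by the networks:** They did not reliably report the second tall bottle or the last jar. I checked those two by fitting circles to their caps.
- **Disagreement:** The four best cap fits agree with each other to about 3 mm but all sit 7 to 9 mm off in y. The second bottle's match was its second-ranked circle. I put the shared offset down to the wrist camera, because the other two cameras do not show it for the two containers they report.
- **Not viewed:** I had used all 16 pictures by then, so I did not look at the final state by eye.

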